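# Clear the pile after the sitting

## Task

Take down the pile left on the counter from the top, putting each piece away before you lift the next: stand the film can in the empty compartment of the can tray, lay the light meter flat in its oblong tray, stand the lens in its round dish, and last lay the hexagonal camera plate flat in the plate tray, closed up against the two plates already there so that the flat faces of all three touch. Set things down, do not drop them.

Things in the scene. Friction and masses are not known exactly. Their poses are not given: they have to be found in the camera images.
- film_can: Closed aluminium film can, an upright cylinder 32 mm across and 50 mm tall with a knurled chrome lid, about 45 g. Top of the pile at the start. Origin: centre of its underside, z up. (Two more cans just like it, not listed, stand in the full compartment of the can tray.)
- meter: Small dark grey light meter lying on its back, a box 50 mm (its x) by 34 mm (its y) by 20 mm tall with a frosted white half-ball, 18 mm across, standing out 8 mm from its +x end; display on top; about 80 g. Second from the top of the pile, flat on the lens, its underside 50 mm above the counter. Origin: centre of the box's underside, z up.
- lens: Capped black camera lens standing upright, a cylinder 48 mm across and 36 mm tall with a chrome foot and ribbed ring, about 170 g. Third in the pile, flat on the hexagonal plate. Origin: centre of its underside, z up.
- hex_plate: Hexagonal aluminium camera plate with cork top, 58 mm across flats, 67 mm across corners, 14 mm thick, about 110 g. Bottom of the pile, flat on the counter. Origin: centre of its underside, z up; its corners lie at 0, 60, 120... degrees from its x, so its flat faces look to +-y and 30 degrees either side of +-x.
- can_tray: Black steel tray for film cans, fixed, floor 4 mm above the counter, rim 19 mm above the counter, walls 4 mm. Two compartments: the empty one, inside 72 mm (x) by 56 mm (y), and on its +y side, behind a wall as high as the rim, the full one with two cans (50 mm tall) whose axes lie 53 mm from the origin in y. Origin: under the middle of the empty compartment, at counter height.
- meter_tray: Oblong dark wood tray lined with brown leather, fixed, inside 88 mm (x) by 54 mm (y), floor 4 mm and rim 8 mm above the counter, walls 4 mm. The meter goes in lengthwise, either way round (crosswise does not fit). Origin: centre of its underside, at counter height.
- lens_dish: Round dark wood dish lined with brown leather, fixed, inside 84 mm across, 96 mm over all, floor 4 mm and rim 8 mm above the counter. Origin: centre of its underside, at counter height.
- plate_tray: Dark wood tray with grey felt, fixed, inside 140 mm (x) by 119 mm (y), floor 5 mm, rim 16 mm above the counter, walls 5 mm. Two plates lie side by side along its +x wall; the third nests between them on their -x side, its centre then about 14 mm to the -x side of the tray's centre, with some 22 mm free behind it for sliding it home along +x. Origin: centre of its underside, counter height.
- plate_a: Hexagonal plate, the same as the one in the pile, lying loose in the plate tray against its +x wall on the +y side, corners pointing along the tray's +-x. Origin: centre of its underside; axes as for hex_plate. It has 1 to 3 mm of play.
- plate_b: The other hexagonal plate in the plate tray, on the -y side, flat face to flat face with plate_a. Origin: centre of its underside; axes as for hex_plate. It has 1 to 3 mm of play.
There are look-alikes about, which are no part of the job. Leave any turquoise look-alike of the film_can alone.

How it is judged (in metres and radians):
On the way, in this order (a step that is already met when the one before it is completed fails the run):
1. the film can stands released in the empty compartment of the can tray (x of film_can in the frame of can_tray between -0.022 and 0.022 m and y of film_can in the frame of can_tray between -0.014 and 0.014 m and z of film_can in the frame of can_tray between 0.0015 and 0.0065 m and angle between film_can's own z axis and vertical below 0.08 rad and linear speed of film_can below 0.02 m/s and contact force between the fingers and film_can below 0.2 N), for 0.2 s.
2. then the meter lies flat, released, in its oblong tray (x of meter in the frame of meter_tray between -0.022 and 0.022 m and y of meter in the frame of meter_tray between -0.013 and 0.013 m and z of meter in the frame of meter_tray between 0.0015 and 0.0065 m and angle between meter's own z axis and vertical below 0.08 rad and linear speed of meter below 0.02 m/s and contact force between the fingers and meter below 0.2 N), for 0.2 s.
3. then the lens stands released in its round dish (horizontal distance between lens and lens_dish below 0.0195 m and z of lens in the frame of lens_dish between 0.0015 and 0.0065 m and angle between lens's own z axis and vertical below 0.08 rad and linear speed of lens below 0.02 m/s and contact force between the fingers and lens below 0.2 N), for 0.2 s.
4. last the hexagonal plate lies flat in the plate tray, faces touching both others, released (horizontal distance between hex_plate and plate_a below 0.062 m and horizontal distance between each of hex_plate, plate_a and plate_b below 0.062 m and (angle between the x axis of hex_plate and the x axis of plate_a, either way round below 0.12 rad or angle between the x axis of hex_plate and the x axis of plate_a, either way round between 0.927 and 1.167 rad) and z of hex_plate in the frame of plate_tray between 0.0025 and 0.0075 m and angle between each of hex_plate, plate_a, plate_b's own z axis and vertical below 0.08 rad and z of plate_a in the frame of plate_tray between 0.0025 and 0.0075 m and z of plate_b in the frame of plate_tray between 0.0025 and 0.0075 m and linear speed of each of hex_plate, plate_a, plate_b below 0.02 m/s and contact force between the fingers and hex_plate below 0.2 N and contact force between the fingers and plate_a below 0.2 N and contact force between the fingers and plate_b below 0.2 N), for 0.2 s.
At the end, for the whole second after the job is handed in: Can upright in the empty compartment, meter flat in its oblong tray, lens upright in the round dish, three plates flat in the plate tray, centres under 62 mm apart (58 is touching), flats parallel to 0.12 rad; all within 2.5 mm of their floors, tilted under 0.08 rad, released, at rest (all of step 1 and all of step 2 and all of step 3 and all of step 4).
It fails at once if the film can is dropped or knocked over (moving faster than 0.6 m/s with no finger on it) (linear speed of film_can above 0.6 m/s and contact force between the fingers and film_can below 0.05 N).
It fails at once if the meter is dropped or knocked over (moving faster than 0.6 m/s with no finger on it) (linear speed of meter above 0.6 m/s and contact force between the fingers and meter below 0.05 N).
It fails at once if the lens is dropped or knocked over (moving faster than 0.6 m/s with no finger on it) (linear speed of lens above 0.6 m/s and contact force between the fingers and lens below 0.05 N).
It fails at once if the hexagonal plate is dropped or knocked over (moving faster than 0.6 m/s with no finger on it) (linear speed of hex_plate above 0.6 m/s and contact force between the fingers and hex_plate below 0.05 N).
It also fails if it takes over 118 s, if anything falls off the work surface, if the arm or the gripper's body presses on something with over 40 N, if the wrist force passes 120 N, or if a joint passes its speed limit or range.

## Robot

A 7-joint arm with a two-finger parallel gripper is mounted at the origin on the work surface. World frame = base frame: x ahead of the robot, y to its left, z up, the work surface at z = 0. Lengths are in m, angles in degrees, forces in N, time in s.
With the tool pointing down it reaches from about 0.425 to 0.875 m from the base axis. Payload 4.7 kg.
Tool frame: the origin (TCP) lies between the finger pads; the fingertips stand 8 mm ahead of it and the grasp point (between the pads) lies 11 mm behind it (env.tip_extent is the distance from the TCP to the fingertips, in m); z points along the fingers, y is the line along which they close (so a half turn about z gives the same grasp; the last joint's range is limited). The gripper opens to 87 mm and grips with 3 to 60 N. Pads are 19 mm wide; open, the fingers measure 117 mm over their backs; the gripper's body (75 mm by 190 mm) begins 51 mm behind the grasp point.
Start: joints at [-64.051, 18.392, -4.016, 83.108, 1.295, 78.541, -3.26], TCP at [0.276, 0.588, 0.231] pointing down, gripper open.
Joint ranges: [-163.93, 163.93], [-17.29, 119.83], [-79.2, 71.16], [3.27, 140.29], [-89.18, 269.18], [5.43, 117.66], [-154.24, 154.24]. Speed limits (degrees/s): [147.25, 147.25, 180, 180, 180, 180, 180].

## Interface

Orientations are given as [roll, pitch, yaw] about the fixed x, y, z axes, in that order (R = Rz(yaw) Ry(pitch) Rx(roll)).
In Python, from cell import sensors, vision, workorder, env gives the robot as it stands.
- The arm moves only by the tool drive_tool, never from a script. Its argument "moves" is a list of rows, each an object of numbers: "x", "y", "z": the shift along the tool's x, y, z in mm; "rx", "ry", "rz": the turn, a rotation vector about the tool's x, y, z in rad; "fingers": the closure, from -1 (fully open) to 1 (shut). In form: [{"x": .., "y": .., "z": .., "rx": .., "ry": .., "rz": .., "fingers": ..}, ...]. A call has 1 to 20 rows; each row is the pose to reach, as a shift and turn from the pose commanded when the call began, along the tool's axes at that moment; what a row does not reach only later rows make up. A row lasts 1/8 s, in which the tool goes at most 62.5 mm and 10.7 degrees, less where a joint would pass 70% of its speed; a pose out of reach is approached as far as the arm can. A call with a gripper value outside its range is refused whole. The fingers move at their own pace and stop on an object; "force" is the grip in N (left out, the last holds). Time passes only in rows, so rows that repeat a pose let the fingers close. It gives the time, the measured TCP pose, the force, the opening and the grip force at its end, in the units of the state.
- sensors.get_obs(): the state, without advancing time (a new reading comes with each control period).
- vision.read_camera(name): name is "side" or "top" or "wrist"; returns a dict with "image" (420x560x3 uint8, red, green, blue), "fx", "fy", "cx", "cy" (pixels), "k1" (the pictures are not rectified: a ray, as slopes to the right and down, at radius r is drawn at 1 + k1 r^2 times it, then the intrinsics apply), "R" (3x3) and "t" (3): a world point X has camera coordinates R X + t. Camera axes: x right, y down, z forward; pixel columns grow to the right and rows downward; lengths in m; the calibration is good to about 2 mm. A picture is of the moment at which its call begins. There is no depth.
- workorder.sign_off(): hands the job in; it is judged then, once.
The state is a dict: "time_s": time; "qpos": joint angles; "joint_velocities": joint speeds; "effort": joint torques, N m; "tool_pos": TCP position; "tool_rot": TCP orientation; "force": force on the tool from outside, world axes, zero at the start; "wrist_torque": the same for the moment, N m; "grip_width": finger opening in m; "grasp_force": force on a finger pad.
Only numpy, scipy, OpenCV 4.12 (cv2) and the standard library are available. Lean on these libraries where they do the work, as an engineer would, in place of code of your own. Each camera call takes 0.05 s, during which the arm holds its last target. There are 200 camera calls.

## Working session

There is one attempt and no reset: what is moved stays moved. The work goes in short steps, Python scripts to look and compute and a tool call to move; the robot and the scene stay as the last step left them, time stands still between calls to the robot, and variables do not carry over. Pictures are saved under pics/ and viewed, at most 14 in all, crops included, and the job is handed in when it is done.

Besides the shell and the picture viewer there is one more tool, called after "Call:" by a JSON object that holds its "api" and its "payload". drive_tool: Moves the arm, as the interface text tells. Its arguments: {"type":"object","properties":{"moves":{"type":"array"},"force":{"type":"number"}},"required":["moves"]}

```bash
ls; mkdir -p pics; python3 - <<'E'
from cell import sensors, vision, workorder, env
import cv2
print(sensors.get_obs())
for n in("top","side","wrist"):
    c=vision.read_camera(n); cv2.imwrite(f"pics/{n}0.png",c["image"][:,:,::-1])
    print(n,{k:(v.tolist() if hasattr(v,'tolist') else v) for k,v in c.items() if k!="image"})
E
```

```text
pics
{'time_s': 0.0, 'qpos': array([-64.05011021,  18.43842816,  -4.01567429,  83.17581667,
         1.29511927,  78.54143894,  -3.26094271]), 'joint_velocities': array([-0.0180024 , -0.05181589,  0.06866655, -0.06731491, -0.01169244,
       -0.07314961,  0.04353512]), 'effort': array([-7.92085621e-05, -4.91299760e+01, -4.03940929e-01, -3.12528670e+01,
       -6.38210122e-02,  4.38462349e-02,  1.83838997e-04]), 'tool_pos': array([0.27597256, 0.5878977 , 0.22946067]), 'tool_rot': array([-1.79889570e+02,  5.93045502e-03,  1.54859102e+02]), 'force': array([1.12966888, 0.40805099, 1.47180196]), 'wrist_torque': array([ 0.00687563, -0.02116135,  0.002483  ]), 'grasp_force': 0.0, 'grip_width': 0.0873951802500403}
top {'fx': 419.42329271047856, 'fy': 419.42329271047856, 'cx': 281.07607587893904, 'cy': 213.84736957594058, 'k1': -0.046607219770277625, 'R': [[0.026065872100392223, -0.9996233961696978, 0.008581150377783191], [-0.9984437073720637, -0.02645655201946807, -0.04909393103398813], [0.049302469722872784, -0.007288119469473621, -0.9987573027486829]], 't': [-0.03438561806285173, 0.5346468004625452, 1.1459286297623117]}
side {'fx': 477.8789608728057, 'fy': 477.8789608728057, 'cx': 277.1545144672653, 'cy': 204.75378103643348, 'k1': 0.051186716162203307, 'R': [[0.9764571533990973, -0.21564553811823609, -0.005331928865665132], [-0.1375438982583333, -0.603386026313688, -0.7854979180757127], [0.16617190986335023, 0.7677384353665472, -0.6188413296098547]], 't': [-0.5270291110421377, 0.15269048016090542, 1.0319204200135037]}
wrist {'fx': 293.8984945395205, 'fy': 293.8984945395205, 'cx': 281.5448366863684, 'cy': 210.92677549453293, 'k1': -0.016275750603522904, 'R': [[0.42614301387207804, 0.9046532194681637, -0.002164309107163734], [0.8768854160036504, -0.4124722158431038, 0.2468575264349631], [0.22242773866613502, -0.10709446140379693, -0.9690493678902553]], 't': [-0.6481644310804829, -0.028234263046479115, 0.3877989326762677]}
```

View pics/top0.png

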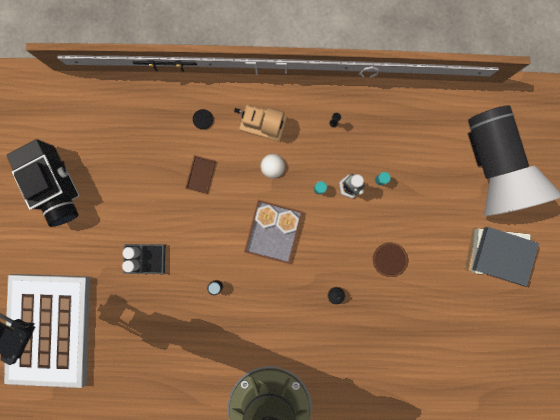

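View pics/side0.png

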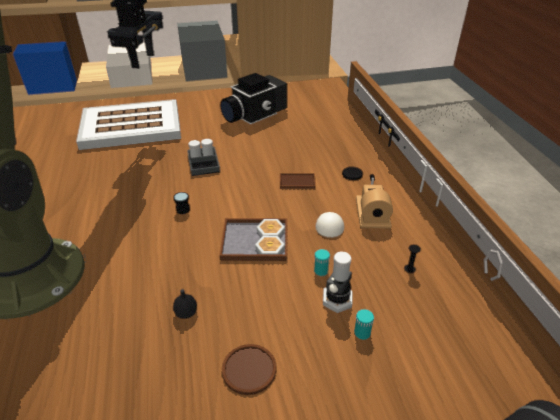

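The top view shows the pile at about (352,185), with turquoise cans at (321,188) and (384,179). The can tray is at (144,259), meter tray (201,175), dish (390,260) and plate tray (274,232). In the side view the pile is at about (341,280), with the white-topped can at (342,262) and the turquoise cans at (321,262) and (364,324). Next I'll enlarge the pile and the trays.

```bash
cat > h.py <<'E'
import numpy as np, cv2
from cell import sensors, vision, env
def cam(n):
    c=vision.read_camera(n); c["bgr"]=c["image"][:,:,::-1].copy(); return c
def ray(c,u,v):
    p=np.array([(u-c["cx"])/c["fx"],(v-c["cy"])/c["fy"]]); q=p.copy()
    for _ in range(20): q=p/(1+c["k1"]*(q@q))
    R=np.array(c["R"]); t=np.array(c["t"])
    d=R.T@np.array([q[0],q[1],1]); return -R.T@t, d/np.linalg.norm(d)
def onz(c,u,v,z):
    o,d=ray(c,u,v); return o+d*(z-o[2])/d[2]
def tri(*obs):  # (c,u,v)...
    A=np.zeros((3,3)); b=np.zeros(3); L=[]
    for c,u,v in obs:
        o,d=ray(c,u,v); M=np.eye(3)-np.outer(d,d); A+=M; b+=M@o; L.append((o,M))
    X=np.linalg.solve(A,b); return X,[np.linalg.norm(M@(X-o)) for o,M in L]
def proj(c,X):
    p=np.array(c["R"])@np.asarray(X,float)+np.array(c["t"]); q=p[:2]/p[2]; q=q*(1+c["k1"]*(q@q))
    return np.array([c["fx"]*q[0]+c["cx"],c["fy"]*q[1]+c["cy"]])
def crop(c,u,v,w,h,s):
    u,v=int(u-w/2),int(v-h/2); return cv2.resize(c["bgr"][max(v,0):v+h,max(u,0):u+w],(w*s,h*s),interpolation=cv2.INTER_CUBIC)
E
python3 - <<'E'
from h import *
t=cam("top"); s=cam("side")
a=np.hstack([crop(t,352,185,80,60,5),crop(s,342,285,80,60,5)])
b=np.hstack([crop(t,274,232,80,60,5),crop(s,255,240,80,60,5)])
cv2.imwrite("pics/c1.png",np.vstack([a,b]))
# candidate dark/brown masks
hsv=cv2.cvtColor(t["bgr"],cv2.COLOR_BGR2HSV)
for n,(u,v) in dict(dish=(390,260),meter=(201,175),can=(150,259),wood=(300,330)).items(): print(n,hsv[v,u],t["bgr"][v,u])
for n,(u,v) in dict(dish=(250,368),meter=(297,181),can=(205,160),wood=(300,330)).items(): print(n,s["bgr"][v,u])
E
```

```text
dish [  9 122  88] [46 59 88]
meter [ 10 124  97] [50 65 97]
can [120  13  40] [40 38 38]
wood [ 13 138 151] [ 69 105 151]
dish [ 59  80 118]
meter [44 63 98]
can [42 43 44]
wood [ 61 107 162]
```

View pics/c1.png

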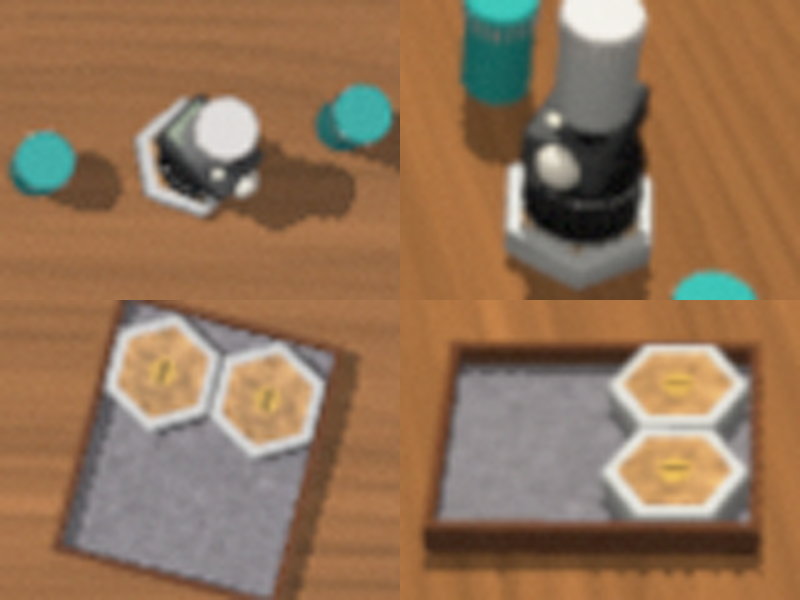

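The top-left and top-right crops show the pile: the white-lidded can on the dark meter, then the black lens and hex plate, with a turquoise can on each side. The film_can candidates are:
- The chrome-lidded can on the pile, top (357,181) and side (343,258).
- Turquoise cans at top (321,188) and (384,179), which are look-alikes and excluded.
- A bluish can at (215,288), standing alone.

Only the one on the pile fits. The lower crops show the two plates lying in the +x half of the plate tray, with the gap on the near side.

```bash
cat > m1.py <<'E'
from h import *
t=cam("top"); s=cam("side")
def blob(c,mask,box):
    u0,v0,u1,v1=box; m=np.zeros(mask.shape,np.uint8); m[v0:v1,u0:u1]=mask[v0:v1,u0:u1]*1
    n,l,st,ce=cv2.connectedComponentsWithStats(m); k=1+np.argmax(st[1:,4]); mm=(l==k).astype(np.uint8)
    cn=max(cv2.findContours(mm,0,1)[0],key=cv2.contourArea); return ce[k],st[k],cn
def hsv(c): return cv2.cvtColor(c["bgr"],cv2.COLOR_BGR2HSV).astype(int)
ht,hs=hsv(t),hsv(s)
wt=(ht[...,1]<40)&(ht[...,2]>195); ws=(hs[...,1]<40)&(hs[...,2]>195)
a=blob(t,wt,(349,172,366,189)); b=blob(s,ws,(330,250,356,266))
print("lid",a[0],a[1],b[0],b[1]); X,e=tri((t,*a[0]),(s,*b[0])); print(X,e, onz(t,*a[0],.12))
# turquoise
tt=(abs(ht[...,0]-87)<8)&(ht[...,1]>120)&(ht[...,2]>120); ts=(abs(hs[...,0]-87)<8)&(hs[...,1]>120)&(hs[...,2]>140)
for bt,bs in (((305,175,335,200),(310,245,332,260)),((374,168,398,190),(352,305,378,322))):
    a=blob(t,tt,bt); print("turq",a[0],onz(t,*a[0],.045))
# trays by dark masks in top view
bt=t["bgr"].astype(int)
dk=(ht[...,2]<118)
for n,box,z in (("meter",(180,145,225,205),.008),("dish",(365,235,415,285),.008),("can",(115,235,172,280),.019)):
    q=blob(t,dk,box); r=cv2.minAreaRect(q[2]); 
    P=np.array([onz(t,*p,z)[:2] for p in cv2.boxPoints(r)]); 
    print(n,q[0],"c",P.mean(0).round(4),"sides",[round(np.linalg.norm(P[i]-P[i-1]),4) for i in (1,2)],"ang",np.degrees(np.arctan2(*(P[1]-P[0])[::-1])).round(1))
    print(P.round(4).tolist())
q=blob(t,(ht[...,1]<60)&(ht[...,2]>90)&(ht[...,2]<180),(240,195,310,270)); r=cv2.minAreaRect(q[2]); P=np.array([onz(t,*p,.005)[:2] for p in cv2.boxPoints(r)]); print("felt",P.round(4).tolist(),r)
E
python3 m1.py
```

```text
lid [356.81132075 180.18867925] [351 175  12  12 106] [342.2        257.06896552] [334 252  17  11 145]
[ 0.61993084 -0.20847436  0.12076135] [np.float64(0.00028786159209692687), np.float64(0.00028786159209707736)] [ 0.62031657 -0.20869086  0.12      ]
turq [320.28282828 186.98989899] [ 0.60919268 -0.12404013  0.045     ]
turq [384.01030928 177.64948454] [ 0.63952417 -0.2967992   0.045     ]
meter [200.99622642 174.47044025] c [0.6396 0.2053] sides [np.float64(0.0938), np.float64(0.0688)] ang -11.8
[[0.6011, 0.2484], [0.693, 0.2292], [0.6779, 0.162], [0.5863, 0.1815]]
dish [390.14791667 259.58645833] c [ 0.4168 -0.3277] sides [np.float64(0.0983), np.float64(0.0916)] ang -88.6
[[0.4613, -0.2779], [0.4637, -0.3761], [0.3721, -0.3774], [0.37, -0.2795]]
can [149.90909091 258.61298701] c [0.4014 0.3456] sides [np.float64(0.1245), np.float64(0.082)] ang -88.4
[[0.4406, 0.4095], [0.4441, 0.285], [0.3622, 0.282], [0.3585, 0.4061]]
felt [[0.4314, 0.0749], [0.5692, 0.0432], [0.5417, -0.0746], [0.4041, -0.0423]] ((273.1592712402344, 231.38937377929688), (43.41657257080078, 50.905086517333984), 14.620874404907227)
```

View pics/wrist0.png

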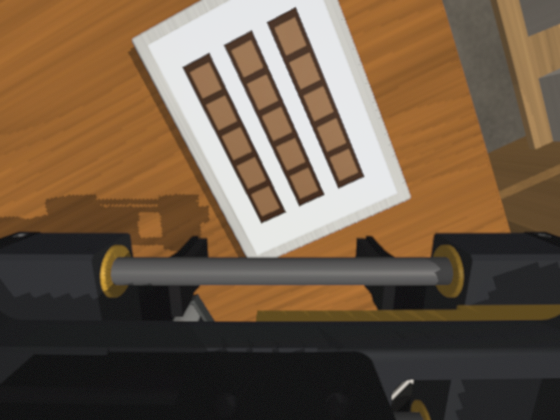

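The lid triangulates to (0.620, -0.208, 0.121), against the expected 0.120 top, so it checks out. The wrist picture shows the fingers along the lower edge and free view above. Next I'll work out the wrist camera's pose in the tool frame and plan the approach.

```bash
cat >> h.py <<'E'
from scipy.spatial.transform import Rotation as Ro
def tool():
    o=sensors.get_obs(); return np.array(o["tool_pos"]),Ro.from_euler("xyz",o["tool_rot"],degrees=True)
def goal(x,y,z,yaw):
    p,R=tool(); G=Ro.from_euler("xyz",[180,0,yaw],degrees=True)
    d=R.inv().apply(np.array([x,y,z])-p)*1000; w=(R.inv()*G).as_rotvec()
    print("move x %.1f y %.1f z %.1f rx %.4f ry %.4f rz %.4f | now"%(*d,*w),p.round(4),R.as_euler("xyz",degrees=True).round(2))
E
python3 - <<'E'
from h import *
w=cam("wrist"); p,R=tool()
C=-np.array(w["R"]).T@np.array(w["t"]); print("cam in tool",R.inv().apply(C-p)," axes",(np.array(w["R"])@R.as_matrix()).round(3).tolist())
print("tcp px",proj(w,p))
# view placement: yaw 71.4, want pile centre at pixel (281,120)-> choose TCP
goal(0.62,-0.2085,0.27,60)
for yaw in (60,):
  G=Ro.from_euler("xyz",[180,0,yaw],degrees=True); print("cam offset world at yaw",yaw,G.apply(R.inv().apply(C-p)), "view dir",G.apply(R.inv().apply(np.array(w["R"])[2])))
E
```

```text
cam in tool [ 0.06746404 -0.00072939 -0.15168781]  axes [[-0.001, 1.0, 0.001], [-0.969, -0.001, -0.247], [-0.247, -0.001, 0.969]]
tcp px [283.21694819 261.08834218]
move x -649.8 y -575.4 z -39.5 rx -0.0001 ry 0.0002 rz 1.6556 | now [0.2762 0.5884 0.2304] [-179.99    0.    154.86]
cam offset world at yaw 60 [0.03310035 0.05879027 0.15168781] view dir [-0.12426913 -0.21320534 -0.96907206]
```

Call:
{"api": "drive_tool", "payload": {"moves": [{"x":-60,"y":-60,"z":0,"rz":0.15,"fingers":-1},{"x":-120,"y":-120,"z":0,"rz":0.3,"fingers":-1},{"x":-645,"y":-635,"z":0,"rz":1.6556,"fingers":-1},{"x":-645,"y":-635,"z":0,"rz":1.6556,"fingers":-1},{"x":-645,"y":-635,"z":0,"rz":1.6556,"fingers":-1},{"x":-645,"y":-635,"z":0,"rz":1.6556,"fingers":-1},{"x":-645,"y":-635,"z":0,"rz":1.6556,"fingers":-1},{"x":-645,"y":-635,"z":0,"rz":1.6556,"fingers":-1},{"x":-645,"y":-635,"z":0,"rz":1.6556,"fingers":-1},{"x":-645,"y":-635,"z":0,"rz":1.6556,"fingers":-1},{"x":-645,"y":-635,"z":0,"rz":1.6556,"fingers":-1},{"x":-645,"y":-635,"z":0,"rz":1.6556,"fingers":-1},{"x":-645,"y":-635,"z":0,"rz":1.6556,"fingers":-1},{"x":-645,"y":-635,"z":0,"rz":1.6556,"fingers":-1},{"x":-645,"y":-635,"z":0,"rz":1.6556,"fingers":-1},{"x":-645,"y":-635,"z":0,"rz":1.6556,"fingers":-1},{"x":-645,"y":-635,"z":0,"rz":1.6556,"fingers":-1},{"x":-645,"y":-635,"z":0,"rz":1.6556,"fingers":-1}]}}

```text
invalid input at $.moves[0]: expected keys x, y, z, rx, ry, rz, fingers
```

Call:
{"api": "drive_tool", "payload": {"moves": [{"x":-645,"y":-635,"z":0,"rx":0,"ry":0,"rz":1.6556,"fingers":-1},{"x":-645,"y":-635,"z":0,"rx":0,"ry":0,"rz":1.6556,"fingers":-1},{"x":-645,"y":-635,"z":0,"rx":0,"ry":0,"rz":1.6556,"fingers":-1},{"x":-645,"y":-635,"z":0,"rx":0,"ry":0,"rz":1.6556,"fingers":-1},{"x":-645,"y":-635,"z":0,"rx":0,"ry":0,"rz":1.6556,"fingers":-1},{"x":-645,"y":-635,"z":0,"rx":0,"ry":0,"rz":1.6556,"fingers":-1},{"x":-645,"y":-635,"z":0,"rx":0,"ry":0,"rz":1.6556,"fingers":-1},{"x":-645,"y":-635,"z":0,"rx":0,"ry":0,"rz":1.6556,"fingers":-1},{"x":-645,"y":-635,"z":0,"rx":0,"ry":0,"rz":1.6556,"fingers":-1},{"x":-645,"y":-635,"z":0,"rx":0,"ry":0,"rz":1.6556,"fingers":-1},{"x":-645,"y":-635,"z":0,"rx":0,"ry":0,"rz":1.6556,"fingers":-1},{"x":-645,"y":-635,"z":0,"rx":0,"ry":0,"rz":1.6556,"fingers":-1},{"x":-645,"y":-635,"z":0,"rx":0,"ry":0,"rz":1.6556,"fingers":-1},{"x":-645,"y":-635,"z":0,"rx":0,"ry":0,"rz":1.6556,"fingers":-1},{"x":-645,"y":-635,"z":0,"rx":0,"ry":0,"rz":1.6556,"fingers":-1},{"x":-645,"y":-635,"z":0,"rx":0,"ry":0,"rz":1.6556,"fingers":-1},{"x":-645,"y":-635,"z":0,"rx":0,"ry":0,"rz":1.6556,"fingers":-1},{"x":-645,"y":-635,"z":0,"rx":0,"ry":0,"rz":1.6556,"fingers":-1},{"x":-645,"y":-635,"z":0,"rx":0,"ry":0,"rz":1.6556,"fingers":-1}]}}

```text
time_s: 2.78
tool_pos: [0.5906, -0.259, 0.2309]
tool_rot: [180.0, -0.1, 60.1]
force: [-0.5, -0.2, 0.2]
grip_width: 0.0869
grasp_force: 0.0
```

```bash
python3 - <<'E'
from h import *
w=cam("wrist"); cv2.imwrite("pics/w1.png",w["bgr"]); np.save("w1.npy",{k:v for k,v in w.items()},allow_pickle=True)
print(proj(w,[.62,-.2085,.12]))
E
```

```text
[282.32308515 145.47014492]
```

View pics/w1.png

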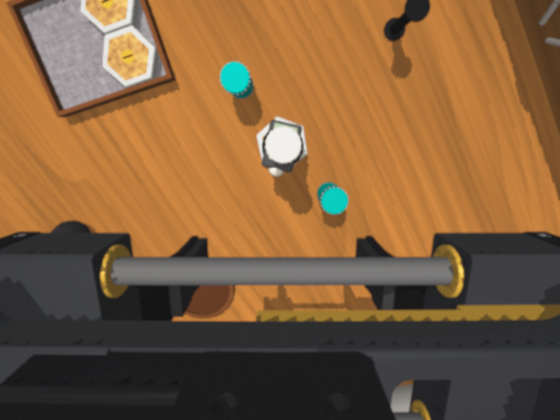

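The wrist view shows the lid at (283,145), where my projection (282,145) put it, on top of the meter, with the half-ball at about (276,171). Turquoise cans sit at (236,78) and (333,199). This confirms the target, so I'll refine it and grasp.

```bash
python3 - <<'E'
from h import *
w=np.load("w1.npy",allow_pickle=True).item(); t=cam("top")
m=((w["bgr"].min(2)>195)).astype(np.uint8); m[:110]=0; m[165:]=0; m[:,:255]=0; m[:,310:]=0
(u,v),r=cv2.minEnclosingCircle(max(cv2.findContours(m,0,1)[0],key=cv2.contourArea)); print(u,v,r, onz(w,u,v,.12))
print(tri((w,u,v),(t,356.8,180.2)))
goal(.62,-.2085,.23,60); goal(.62,-.2085,.097,60)
E
```

```text
282.5829772949219 143.70086669921875 18.30849838256836 [ 0.62094976 -0.20730498  0.12      ]
(array([ 0.62044334, -0.2076984 ,  0.1227194 ]), [np.float64(0.000693825128083176), np.float64(0.0006938251280829851)])
move x 59.0 y 0.1 z 0.8 rx 0.0002 ry -0.0007 rz 0.0012 | now [ 0.5904 -0.2596  0.2308] [ 1.7999e+02 -4.0000e-02  6.0070e+01]
move x 58.9 y 0.1 z 133.8 rx 0.0002 ry -0.0007 rz 0.0012 | now [ 0.5904 -0.2596  0.2308] [ 1.7999e+02 -4.0000e-02  6.0070e+01]
```

Call:
{"api": "drive_tool", "payload": {"moves": [{"x":30,"y":0,"z":0,"rx":0,"ry":0,"rz":0,"fingers":-1},{"x":60,"y":0,"z":0,"rx":0,"ry":0,"rz":0,"fingers":-1},{"x":60,"y":0,"z":40,"rx":0,"ry":0,"rz":0,"fingers":-1},{"x":60,"y":0,"z":80,"rx":0,"ry":0,"rz":0,"fingers":-0.5},{"x":60,"y":0,"z":110,"rx":0,"ry":0,"rz":0,"fingers":-0.5},{"x":60,"y":0,"z":125,"rx":0,"ry":0,"rz":0,"fingers":-0.5},{"x":60,"y":0,"z":134,"rx":0,"ry":0,"rz":0,"fingers":-0.3},{"x":60,"y":0,"z":134,"rx":0,"ry":0,"rz":0,"fingers":-0.1}], "force": 12}}

```text
time_s: 3.88
tool_pos: [0.6205, -0.2085, 0.0969]
tool_rot: [180.0, -0.0, 60.0]
force: [-0.3, 0.1, -0.5]
grip_width: 0.0542
grasp_force: 0.0
```

Call:
{"api": "drive_tool", "payload": {"moves": [{"x":0,"y":0,"z":0,"rx":0,"ry":0,"rz":0,"fingers":0.1},{"x":0,"y":0,"z":0,"rx":0,"ry":0,"rz":0,"fingers":0.2},{"x":0,"y":0,"z":0,"rx":0,"ry":0,"rz":0,"fingers":0.3},{"x":0,"y":0,"z":0,"rx":0,"ry":0,"rz":0,"fingers":1},{"x":0,"y":0,"z":0,"rx":0,"ry":0,"rz":0,"fingers":1},{"x":0,"y":0,"z":0,"rx":0,"ry":0,"rz":0,"fingers":1}]}}

```text
time_s: 4.62
tool_pos: [0.6206, -0.2086, 0.097]
tool_rot: [180.0, -0.0, 60.0]
force: [0.0, 0.8, 3.9]
grip_width: 0.0316
grasp_force: 12.0
```

Call:
{"api": "drive_tool", "payload": {"moves": [{"x":0,"y":0,"z":-10,"rx":0,"ry":0,"rz":0,"fingers":1},{"x":0,"y":0,"z":-40,"rx":0,"ry":0,"rz":0,"fingers":1},{"x":0,"y":0,"z":-80,"rx":0,"ry":0,"rz":0,"fingers":1},{"x":30,"y":-40,"z":-110,"rx":0,"ry":0,"rz":0,"fingers":1},{"x":60,"y":-80,"z":-120,"rx":0,"ry":0,"rz":-0.1,"fingers":1},{"x":90,"y":-125,"z":-120,"rx":0,"ry":0,"rz":-0.2,"fingers":1},{"x":120,"y":-170,"z":-120,"rx":0,"ry":0,"rz":-0.3,"fingers":1},{"x":150,"y":-215,"z":-120,"rx":0,"ry":0,"rz":-0.4,"fingers":1},{"x":180,"y":-260,"z":-120,"rx":0,"ry":0,"rz":-0.5,"fingers":1},{"x":210,"y":-305,"z":-120,"rx":0,"ry":0,"rz":-0.5236,"fingers":1},{"x":240,"y":-350,"z":-120,"rx":0,"ry":0,"rz":-0.5236,"fingers":1},{"x":270,"y":-390,"z":-120,"rx":0,"ry":0,"rz":-0.5236,"fingers":1},{"x":290,"y":-415,"z":-120,"rx":0,"ry":0,"rz":-0.5236,"fingers":1},{"x":300,"y":-428,"z":-120,"rx":0,"ry":0,"rz":-0.5236,"fingers":1},{"x":300,"y":-428,"z":-120,"rx":0,"ry":0,"rz":-0.5236,"fingers":1},{"x":300,"y":-428,"z":-120,"rx":0,"ry":0,"rz":-0.5236,"fingers":1}]}}

```text
time_s: 6.62
tool_pos: [0.4006, 0.2636, 0.2166]
tool_rot: [180.0, 0.0, 89.9]
force: [0.2, -0.1, -0.2]
grip_width: 0.0318
grasp_force: 12.0
```

```bash
python3 - <<'E'
from h import *
w=cam("wrist"); t=cam("top"); np.save("w2.npy",w,allow_pickle=True); np.save("t2.npy",t,allow_pickle=True)
p=proj(w,[.40,.335,.019]); print(p)
p=np.clip(p,[100,100],[460,130])
a=crop(w,p[0],p[1],200,200,3); b=crop(t,352,185,50,75,4); b2=crop(t,145,259,50,75,4)
c=np.zeros((600,800,3),np.uint8); c[:,:600]=a[:600]; c[:300,600:]=b[:300,:200]; c[300:,600:]=b2[:300,:200]
cv2.imwrite("pics/c2.png",c); print(p-100,  "top crops at", 352-25,185-37, 145-25,259-37)
E
```

```text
[281.42077402 131.71911781]
[181.42077402  30.        ] top crops at 327 148 120 222
```

View pics/c2.png

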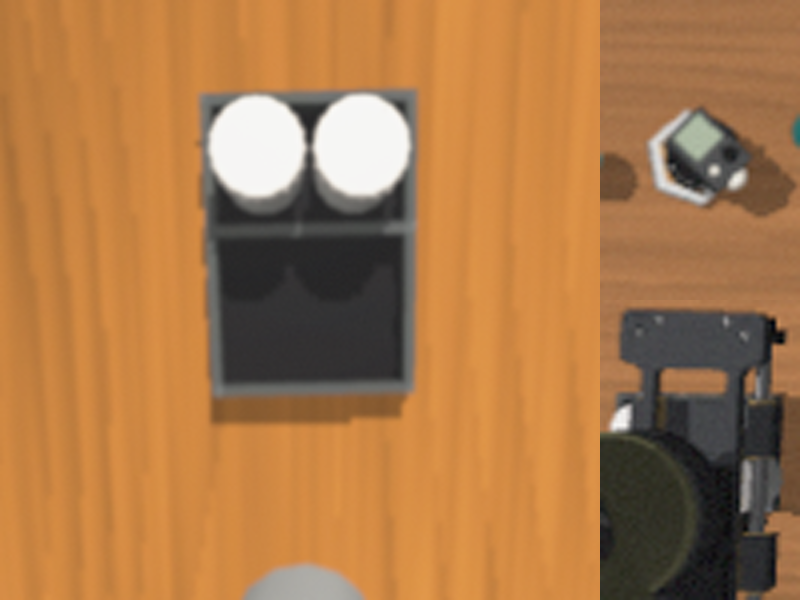

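The wrist crop shows the can tray. Its full compartment is at the top with two white lids, and the empty one lies between the divider (row ~230) and the near wall (row ~391), columns 213–412. The top crop shows the meter still on the pile, with its display to the upper left and the ball to the lower right.

```bash
python3 - <<'E'
from h import *
w=np.load("w2.npy",allow_pickle=True).item(); t0=cv2.imread("pics/top0.png"); t=np.load("t2.npy",allow_pickle=True).item()
f=lambda a,b:(181.42+a/3,30+b/3)
c=[onz(w,*f(*q),.019)[:2] for q in ((213,393),(412,391),(411,228),(212,231))]
print(np.round(c,4).tolist(), "len",np.linalg.norm(c[0]-c[1]),np.linalg.norm(c[1]-c[2]))
x=(c[1]-c[0]); a=np.degrees(np.arctan2(*x[::-1])); print("ang x",a)
ctr=np.mean(c,0); print("mid outer..divider",ctr)
# lids of full cans, triangulated between wrist and first top picture
g=cv2.cvtColor(t0,cv2.COLOR_BGR2HSV); m=((g[...,1]<40)&(g[...,2]>185)).astype(np.uint8); m[:,:115]=0;m[:,145:]=0;m[:245]=0;m[275:]=0
n,l,st,ce=cv2.connectedComponentsWithStats(m); print(st[1:],ce[1:])
for q in ((257,146),(362,146)): print(onz(w,*f(*q),.054))
goal(*ctr,.08,90)
E
```

```text
[[0.3657, 0.3018], [0.4438, 0.3023], [0.4418, 0.3629], [0.367, 0.3621]] len 0.07802741360720988 0.06065882428956407
ang x 0.34243568299727656
mid outer..divider [0.40459252 0.33229122]
[[123 247  11  12  99]
 [123 261  11  11  96]] [[127.88888889 252.73737374]
 [127.60416667 265.96875   ]]
[0.38594946 0.38561238 0.054     ]
[0.42071075 0.38548566 0.054     ]
move x 68.5 y 3.9 z 136.6 rx 0.0002 ry 0.0002 rz -0.0027 | now [0.4005 0.2638 0.2166] [1.7999e+02 1.0000e-02 8.9840e+01]
```

Call:
{"api": "drive_tool", "payload": {"moves": [{"x":35,"y":2,"z":20,"rx":0,"ry":0,"rz":0,"fingers":1},{"x":69,"y":3.5,"z":60,"rx":0,"ry":0,"rz":0,"fingers":1},{"x":69,"y":3.5,"z":110,"rx":0,"ry":0,"rz":0,"fingers":1},{"x":69,"y":3.5,"z":150,"rx":0,"ry":0,"rz":0,"fingers":1},{"x":69,"y":3.5,"z":170,"rx":0,"ry":0,"rz":0,"fingers":1},{"x":69,"y":3.5,"z":180,"rx":0,"ry":0,"rz":0,"fingers":1},{"x":69,"y":3.5,"z":184,"rx":0,"ry":0,"rz":0,"fingers":1},{"x":69,"y":3.5,"z":185,"rx":0,"ry":0,"rz":0,"fingers":1},{"x":69,"y":3.5,"z":185,"rx":0,"ry":0,"rz":0,"fingers":1}]}}

```text
time_s: 7.85
tool_pos: [0.4037, 0.3348, 0.0324]
tool_rot: [179.9, -0.1, 90.0]
force: [0.0, 0.0, -0.4]
grip_width: 0.032
grasp_force: 12.0
```

Call:
{"api": "drive_tool", "payload": {"moves": [{"x":-1,"y":0,"z":1,"rx":0,"ry":0,"rz":0,"fingers":1},{"x":-1,"y":0,"z":1.5,"rx":0,"ry":0,"rz":0,"fingers":1},{"x":-1,"y":0,"z":1.5,"rx":0,"ry":0,"rz":0,"fingers":1}]}}

```text
time_s: 8.22
tool_pos: [0.4035, 0.3336, 0.031]
tool_rot: [180.0, -0.0, 90.0]
force: [-1.1, -0.5, 5.5]
grip_width: 0.0314
grasp_force: 12.0
```

Call:
{"api": "drive_tool", "payload": {"moves": [{"x":0,"y":0,"z":0,"rx":0,"ry":0,"rz":0,"fingers":0.2},{"x":0,"y":0,"z":0,"rx":0,"ry":0,"rz":0,"fingers":0.1},{"x":0,"y":0,"z":0,"rx":0,"ry":0,"rz":0,"fingers":0},{"x":0,"y":0,"z":0,"rx":0,"ry":0,"rz":0,"fingers":-0.1},{"x":0,"y":0,"z":-10,"rx":0,"ry":0,"rz":0,"fingers":-0.1},{"x":0,"y":0,"z":-35,"rx":0,"ry":0,"rz":0,"fingers":-0.1},{"x":0,"y":0,"z":-80,"rx":0,"ry":0,"rz":0,"fingers":-0.1},{"x":0,"y":0,"z":-140,"rx":0,"ry":0,"rz":0,"fingers":-0.3}]}}

```text
time_s: 9.22
tool_pos: [0.4024, 0.3326, 0.171]
tool_rot: [-179.9, 0.1, 90.0]
force: [0.2, 0.9, -0.6]
grip_width: 0.0524
grasp_force: 0.0
```

Call:
{"api": "drive_tool", "payload": {"moves": [{"x":-594,"y":186,"z":-55,"rx":0,"ry":0,"rz":0.5236,"fingers":-0.3},{"x":-594,"y":186,"z":-55,"rx":0,"ry":0,"rz":0.5236,"fingers":-0.3},{"x":-594,"y":186,"z":-55,"rx":0,"ry":0,"rz":0.5236,"fingers":-0.3},{"x":-594,"y":186,"z":-55,"rx":0,"ry":0,"rz":0.5236,"fingers":-0.3},{"x":-594,"y":186,"z":-55,"rx":0,"ry":0,"rz":0.5236,"fingers":-0.3},{"x":-594,"y":186,"z":-55,"rx":0,"ry":0,"rz":0.5236,"fingers":-0.3},{"x":-594,"y":186,"z":-55,"rx":0,"ry":0,"rz":0.5236,"fingers":-0.3},{"x":-594,"y":186,"z":-55,"rx":0,"ry":0,"rz":0.5236,"fingers":-0.3},{"x":-594,"y":186,"z":-55,"rx":0,"ry":0,"rz":0.5236,"fingers":-0.3},{"x":-594,"y":186,"z":-55,"rx":0,"ry":0,"rz":0.5236,"fingers":-0.3},{"x":-594,"y":186,"z":-55,"rx":0,"ry":0,"rz":0.5236,"fingers":-0.3},{"x":-594,"y":186,"z":-55,"rx":0,"ry":0,"rz":0.5236,"fingers":-0.3},{"x":-594,"y":186,"z":-55,"rx":0,"ry":0,"rz":0.5236,"fingers":-0.3},{"x":-594,"y":186,"z":-55,"rx":0,"ry":0,"rz":0.5236,"fingers":-0.3}]}}

```text
time_s: 10.98
tool_pos: [0.5895, -0.2588, 0.2254]
tool_rot: [180.0, -0.1, 60.2]
force: [0.1, -0.6, -0.5]
grip_width: 0.0566
grasp_force: 0.0
```

```bash
python3 - <<'E'
from h import *
w=cam("wrist"); t=cam("top"); np.save("w3.npy",w,allow_pickle=True); np.save("t3.npy",t,allow_pickle=True)
print(tool()[0])
p=proj(w,[.62,-.2085,.07]).round(); print("wrist crop origin",p-[37,50])
c=np.zeros((600,800,3),np.uint8); c[:,:450]=crop(w,*p,75,100,6); c[:300,450:]=crop(t,355,187,50,43,7)[:300,:350]; c[300:,450:]=crop(t,145,259,50,43,7)[:300]
cv2.imwrite("pics/c3.png",c)
E
```

```text
[ 0.58941435 -0.2594172   0.22538481]
wrist crop origin [246.  94.]
```

View pics/c3.png

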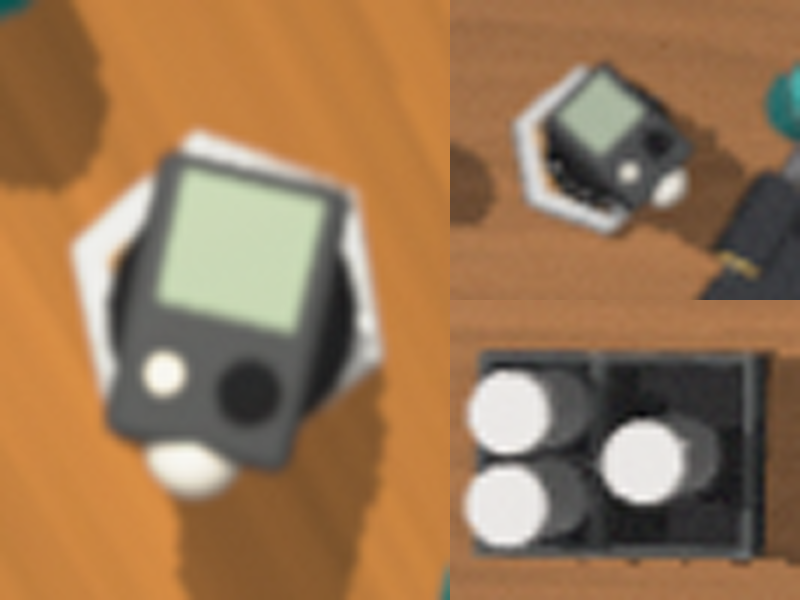

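The wrist crop shows the meter's top face with corners near (170,150), (358,195), (280,470) and (105,425), the display centre at (242,250) and the ball at the bottom. The lens and hex plate sit below it. The lower-right crop shows the film can standing in the empty compartment.

```bash
python3 - <<'E'
from h import *
w=np.load("w3.npy",allow_pickle=True).item(); t=np.load("t3.npy",allow_pickle=True).item()
f=lambda a,b:(245+(a+.5)/6-.5,94+(b+.5)/6-.5); g=lambda a,b:(330+(a-450+.5)/7-.5,165+(b+.5)/7-.5)
c=np.array([onz(w,*f(*q),.07) for q in ((168,150),(356,192),(282,472),(106,430))])[:,:2]
print(c.round(4).tolist(),[np.linalg.norm(c[i]-c[i-1]).round(4) for i in range(4)])
a=(c[3]+c[2]-c[0]-c[1]); print("x axis ang",np.degrees(np.arctan2(a[1],a[0])),"ctr",c.mean(0))
b=(c[1]+c[2]-c[0]-c[3]); print("y-ish axis ang",np.degrees(np.arctan2(b[1],b[0])))
print("display",tri((w,*f(242,250)),(t,*g(602,112))))
print("can", onz(t,120+(643-450)/7,237+(463-300)/7,.054))
h=np.array([onz(w,*f(*q),.014) for q in ((195,130),(355,187),(382,358),(108,400),(72,247))])[:,:2]; print("hex corners",h.round(4).tolist())
E
```

```text
[[0.6231, -0.1817], [0.6471, -0.2032], [0.6132, -0.2379], [0.5904, -0.2164]] [np.float64(0.0477), np.float64(0.0322), np.float64(0.0484), np.float64(0.0314)]
x axis ang -133.83208268703524 ctr [ 0.61845512 -0.20980537]
y-ish axis ang -42.66341371498045
display (array([ 0.62532492, -0.20217597,  0.07533698]), [np.float64(0.0004882909209113775), np.float64(0.0004882909209112287)])
can [0.40036096 0.3316395  0.054     ]
hex corners [[0.6299, -0.1775], [0.652, -0.2027], [0.6406, -0.2346], [0.5882, -0.2141], [0.5974, -0.1846]]
```

```bash
python3 - <<'E'
from h import *
goal(.6185,-.2098,.14,46.7); goal(.6185,-.2098,.062,46.7)
E
```

```text
move x 57.4 y 0.5 z 85.4 rx 0.0002 ry -0.0011 rz 0.2339 | now [ 0.5894 -0.2594  0.2254] [ 1.7998e+02 -6.0000e-02  6.0100e+01]
move x 57.3 y 0.4 z 163.4 rx 0.0002 ry -0.0011 rz 0.2339 | now [ 0.5894 -0.2594  0.2254] [ 1.7998e+02 -6.0000e-02  6.0100e+01]
```

Call:
{"api": "drive_tool", "payload": {"moves": [{"x":30,"y":0.5,"z":20,"rx":0,"ry":0,"rz":0.12,"fingers":-0.4},{"x":57.4,"y":0.5,"z":60,"rx":0,"ry":0,"rz":0.234,"fingers":-0.4},{"x":57.4,"y":0.5,"z":105,"rx":0,"ry":0,"rz":0.234,"fingers":-0.4},{"x":57.4,"y":0.5,"z":140,"rx":0,"ry":0,"rz":0.234,"fingers":-0.4},{"x":57.4,"y":0.5,"z":155,"rx":0,"ry":0,"rz":0.234,"fingers":-0.4},{"x":57.4,"y":0.5,"z":163,"rx":0,"ry":0,"rz":0.234,"fingers":-0.2},{"x":57.4,"y":0.5,"z":163,"rx":0,"ry":0,"rz":0.234,"fingers":0},{"x":57.4,"y":0.5,"z":163,"rx":0,"ry":0,"rz":0.234,"fingers":0.1},{"x":57.4,"y":0.5,"z":163,"rx":0,"ry":0,"rz":0.234,"fingers":0.2},{"x":57.4,"y":0.5,"z":163,"rx":0,"ry":0,"rz":0.234,"fingers":0.3},{"x":57.4,"y":0.5,"z":163,"rx":0,"ry":0,"rz":0.234,"fingers":1},{"x":57.4,"y":0.5,"z":163,"rx":0,"ry":0,"rz":0.234,"fingers":1},{"x":57.4,"y":0.5,"z":163,"rx":0,"ry":0,"rz":0.234,"fingers":1}], "force": 15}}

```text
time_s: 12.7
tool_pos: [0.6187, -0.2112, 0.0628]
tool_rot: [180.0, -0.0, 46.6]
force: [-0.8, 0.3, 5.1]
grip_width: 0.0341
grasp_force: 15.0
```

Call:
{"api": "drive_tool", "payload": {"moves": [{"x":0,"y":0,"z":-8,"rx":0,"ry":0,"rz":0,"fingers":1},{"x":0,"y":0,"z":-30,"rx":0,"ry":0,"rz":0,"fingers":1},{"x":0,"y":0,"z":-70,"rx":0,"ry":0,"rz":0,"fingers":1},{"x":20,"y":-10,"z":-110,"rx":0,"ry":0,"rz":0,"fingers":1},{"x":50,"y":-30,"z":-135,"rx":0,"ry":0,"rz":-0.15,"fingers":1},{"x":80,"y":-50,"z":-140,"rx":0,"ry":0,"rz":-0.33,"fingers":1},{"x":110,"y":-70,"z":-140,"rx":0,"ry":0,"rz":-0.5,"fingers":1},{"x":140,"y":-90,"z":-140,"rx":0,"ry":0,"rz":-0.67,"fingers":1},{"x":170,"y":-110,"z":-140,"rx":0,"ry":0,"rz":-0.84,"fingers":1},{"x":200,"y":-130,"z":-140,"rx":0,"ry":0,"rz":-1.0,"fingers":1},{"x":230,"y":-150,"z":-140,"rx":0,"ry":0,"rz":-1.18,"fingers":1},{"x":260,"y":-170,"z":-140,"rx":0,"ry":0,"rz":-1.35,"fingers":1},{"x":290,"y":-190,"z":-140,"rx":0,"ry":0,"rz":-1.52,"fingers":1},{"x":320,"y":-205,"z":-140,"rx":0,"ry":0,"rz":-1.7,"fingers":1},{"x":348,"y":-220,"z":-140,"rx":0,"ry":0,"rz":-1.87,"fingers":1},{"x":348,"y":-220,"z":-140,"rx":0,"ry":0,"rz":-2.04,"fingers":1},{"x":348,"y":-220,"z":-140,"rx":0,"ry":0,"rz":-2.122,"fingers":1},{"x":348,"y":-220,"z":-140,"rx":0,"ry":0,"rz":-2.122,"fingers":1}]}}

```text
time_s: 14.95
tool_pos: [0.6979, 0.1923, 0.2033]
tool_rot: [180.0, 0.1, 168.1]
force: [-0.0, -0.7, 0.0]
grip_width: 0.0339
grasp_force: 15.0
```

```bash
python3 - <<'E'
from h import *
w=cam("wrist"); t=cam("top"); s=cam("side"); np.save("w4.npy",w,allow_pickle=True); np.save("t4.npy",t,allow_pickle=True)
p=proj(w,[.64,.205,.008]).round(); print("tray px",p)
p=np.clip(p,[80,75],[480,160]); print("crop origin",(p-[66.5,75]).astype(int))
c=np.zeros((600,800,3),np.uint8); c[:,:532]=crop(w,*p,133,150,4); 
b=crop(s,342,285,66,75,4); c[:300,532:]=b[:,:264]; b=crop(t,201,175,66,75,4);c[300:,532:]=b
cv2.imwrite("pics/c4.png",c)
E
```

```text
tray px [283. 143.]
crop origin [216  68]Traceback (most recent call last):
  File "<stdin>", line 6, in <module>
ValueError: could not broadcast input array from shape (300,264,3) into shape (300,268,3)
```

```bash
python3 - <<'E'
from h import *
w=np.load("w4.npy",allow_pickle=True).item(); t=np.load("t4.npy",allow_pickle=True).item(); s=cam("side")
u0,v0=216,68
c=np.zeros((600,800,3),np.uint8); c[:,:532]=cv2.resize(w["bgr"][v0:v0+150,u0:u0+133],(532,600),interpolation=2)
c[:300,536:]=crop(s,342,285,66,75,4); c[300:,536:]=crop(t,201,175,66,75,4)
cv2.imwrite("pics/c4.png",c)
E
```

```text
(no output)
```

View pics/c4.png

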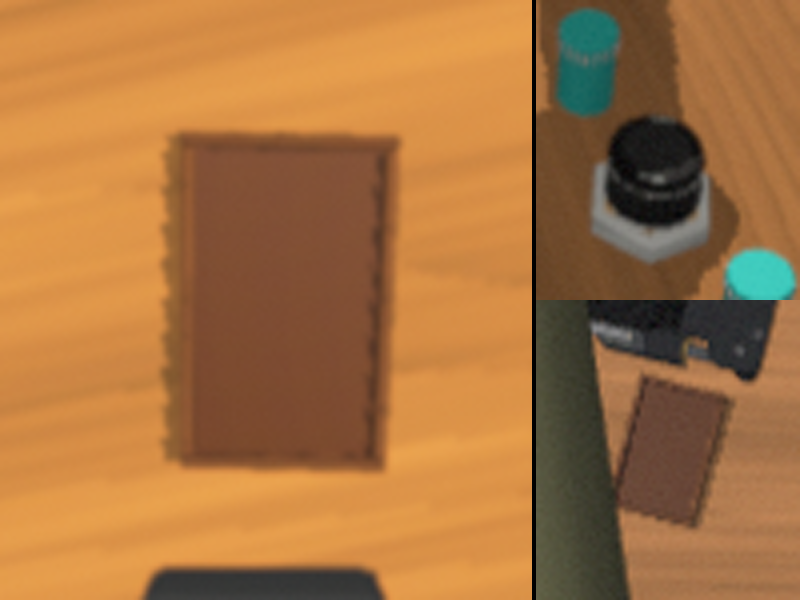

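The wrist crop shows the oblong tray with outer corners near (180,133), (399,138), (384,470) and (180,464). Its shadow falls outside on the left. The side crop shows the lens standing undisturbed on the hex plate.

```bash
python3 - <<'E'
from h import *
w=np.load("w4.npy",allow_pickle=True).item(); t=np.load("t4.npy",allow_pickle=True).item()
f=lambda a,b:(216+(a+.5)/4-.5,68+(b+.5)/4-.5); g=lambda a,b:(168+(a-536+.5)/4-.5,137+(b-300+.5)/4-.5)
q=((180,133),(399,138),(384,470),(180,464)); c=np.array([onz(w,*f(*k),.008) for k in q])[:,:2]
print(c.round(4).tolist(),[np.linalg.norm(c[i]-c[i-1]).round(4) for i in range(4)],"ctr",c.mean(0))
a=c[2]+c[3]-c[0]-c[1]; print("long ang",np.degrees(np.arctan2(a[1],a[0])))
for k,m in zip(q,((643,375),(734,400),(697,527),(613,500))): print(tri((w,*f(*k)),(t,*g(*m))))
goal(*c.mean(0),.1,168)
E
```

```text
[[0.5896, 0.1907], [0.6036, 0.2501], [0.6947, 0.2288], [0.6803, 0.1698]] [np.float64(0.0931), np.float64(0.0611), np.float64(0.0936), np.float64(0.0608)] ctr [0.64204633 0.20984615]
long ang -13.06554166705399
(array([0.6330531 , 0.187595  , 0.26938008]), [np.float64(0.018731828286778066), np.float64(0.018731828286778145)])
(array([0.62918034, 0.16980976, 0.27039851]), [np.float64(0.046599991939704835), np.float64(0.04659999193970491)])
(array([0.60319683, 0.17544195, 0.27869877]), [np.float64(0.054193260531232634), np.float64(0.05419326053123281)])
(array([0.61104905, 0.1930253 , 0.25929242]), [np.float64(0.03372152281327858), np.float64(0.03372152281327866)])
move x 58.0 y 5.4 z 102.5 rx 0.0001 ry 0.0006 rz 0.0017 | now [0.6977 0.1926 0.2026] [1.7999e+02 3.0000e-02 1.6810e+02]
```

```bash
python3 - <<'E'
from h import *
w=np.load("w4.npy",allow_pickle=True).item(); t=np.load("t4.npy",allow_pickle=True).item()
f=lambda a,b:(216+(a+.5)/4-.5,68+(b+.5)/4-.5); g=lambda a,b:(168+(a-536+.5)/4-.5,137+(b-300+.5)/4-.5)
q=((180,133),(399,138),(384,470),(180,464)); m=((697,527),(613,500),(643,375),(734,400))
X=np.array([tri((w,*f(*a)),(t,*g(*b)))[0] for a,b in zip(q,m)]); print(X.round(4),X.mean(0))
T=np.array([onz(t,*g(*b),.008) for b in m]); print(T.mean(0),[np.linalg.norm(T[i]-T[i-1]).round(4) for i in range(4)])
goal(.641,.209,.1,167.3); goal(.641,.209,.018,167.3)
E
```

```text
[[ 5.882e-01  1.889e-01 -1.120e-02]
 [ 6.042e-01  2.485e-01  1.000e-04]
 [ 6.969e-01  2.300e-01 -8.800e-03]
 [ 6.835e-01  1.667e-01 -2.320e-02]] [ 0.64321475  0.20851606 -0.01076741]
[0.64045844 0.20437264 0.008     ] [np.float64(0.0925), np.float64(0.0618), np.float64(0.0901), np.float64(0.0663)]
move x 58.9 y 4.3 z 102.5 rx 0.0001 ry 0.0006 rz 0.0140 | now [0.6977 0.1926 0.2026] [1.7999e+02 3.0000e-02 1.6810e+02]
move x 58.9 y 4.3 z 184.5 rx 0.0001 ry 0.0006 rz 0.0140 | now [0.6977 0.1926 0.2026] [1.7999e+02 3.0000e-02 1.6810e+02]
```

Call:
{"api": "drive_tool", "payload": {"moves": [{"x":30,"y":2,"z":10,"rx":0,"ry":0,"rz":0,"fingers":1},{"x":59,"y":4.5,"z":40,"rx":0,"ry":0,"rz":0.014,"fingers":1},{"x":59,"y":4.5,"z":90,"rx":0,"ry":0,"rz":0.014,"fingers":1},{"x":59,"y":4.5,"z":135,"rx":0,"ry":0,"rz":0.014,"fingers":1},{"x":59,"y":4.5,"z":165,"rx":0,"ry":0,"rz":0.014,"fingers":1},{"x":59,"y":4.5,"z":178,"rx":0,"ry":0,"rz":0.014,"fingers":1},{"x":59,"y":4.5,"z":182,"rx":0,"ry":0,"rz":0.014,"fingers":1},{"x":59,"y":4.5,"z":184,"rx":0,"ry":0,"rz":0.014,"fingers":1},{"x":59,"y":4.5,"z":184,"rx":0,"ry":0,"rz":0.014,"fingers":1}]}}

```text
time_s: 16.27
tool_pos: [0.6417, 0.2096, 0.0194]
tool_rot: [179.9, 0.1, 167.4]
force: [-0.7, -0.8, -0.2]
grip_width: 0.0337
grasp_force: 15.0
```

Call:
{"api": "drive_tool", "payload": {"moves": [{"x":0,"y":0,"z":1,"rx":0,"ry":0,"rz":0,"fingers":1},{"x":0,"y":0,"z":2,"rx":0,"ry":0,"rz":0,"fingers":1},{"x":0,"y":0,"z":2,"rx":0,"ry":0,"rz":0,"fingers":1}]}}

```text
time_s: 16.65
tool_pos: [0.6411, 0.2095, 0.0168]
tool_rot: [180.0, 0.0, 167.4]
force: [-0.2, -0.6, 2.4]
grip_width: 0.0339
grasp_force: 15.0
```

Call:
{"api": "drive_tool", "payload": {"moves": [{"x":0,"y":0,"z":0,"rx":0,"ry":0,"rz":0,"fingers":0.15},{"x":0,"y":0,"z":0,"rx":0,"ry":0,"rz":0,"fingers":0.1},{"x":0,"y":0,"z":0,"rx":0,"ry":0,"rz":0,"fingers":0.05},{"x":0,"y":0,"z":0,"rx":0,"ry":0,"rz":0,"fingers":0.03},{"x":0,"y":0,"z":-8,"rx":0,"ry":0,"rz":0,"fingers":0.03},{"x":0,"y":0,"z":-25,"rx":0,"ry":0,"rz":0,"fingers":0},{"x":0,"y":0,"z":-60,"rx":0,"ry":0,"rz":0,"fingers":-0.1},{"x":0,"y":0,"z":-110,"rx":0,"ry":0,"rz":0,"fingers":-0.3},{"x":0,"y":0,"z":-150,"rx":0,"ry":0,"rz":0,"fingers":-0.5}]}}

```text
time_s: 17.77
tool_pos: [0.6413, 0.2088, 0.1695]
tool_rot: [179.9, 0.1, 167.3]
force: [0.8, 0.1, 0.3]
grip_width: 0.0592
grasp_force: 0.0
```

Call:
{"api": "drive_tool", "payload": {"moves": [{"x":-64,"y":-473,"z":-55,"rx":0,"ry":0,"rz":1.691,"fingers":-0.6},{"x":-64,"y":-473,"z":-55,"rx":0,"ry":0,"rz":1.691,"fingers":-0.6},{"x":-64,"y":-473,"z":-55,"rx":0,"ry":0,"rz":1.691,"fingers":-0.6},{"x":-64,"y":-473,"z":-55,"rx":0,"ry":0,"rz":1.691,"fingers":-0.6},{"x":-64,"y":-473,"z":-55,"rx":0,"ry":0,"rz":1.691,"fingers":-0.6},{"x":-64,"y":-473,"z":-55,"rx":0,"ry":0,"rz":1.691,"fingers":-0.6},{"x":-64,"y":-473,"z":-55,"rx":0,"ry":0,"rz":1.691,"fingers":-0.6},{"x":-64,"y":-473,"z":-55,"rx":0,"ry":0,"rz":1.691,"fingers":-0.6},{"x":-64,"y":-473,"z":-55,"rx":0,"ry":0,"rz":1.691,"fingers":-0.6},{"x":-64,"y":-473,"z":-55,"rx":0,"ry":0,"rz":1.691,"fingers":-0.6},{"x":-64,"y":-473,"z":-55,"rx":0,"ry":0,"rz":1.691,"fingers":-0.6},{"x":-64,"y":-473,"z":-55,"rx":0,"ry":0,"rz":1.691,"fingers":-0.6},{"x":-64,"y":-473,"z":-55,"rx":0,"ry":0,"rz":1.691,"fingers":-0.6},{"x":-64,"y":-473,"z":-55,"rx":0,"ry":0,"rz":1.691,"fingers":-0.6}]}}

```text
time_s: 19.52
tool_pos: [0.5999, -0.266, 0.2211]
tool_rot: [180.0, -0.0, 70.5]
force: [0.1, -0.7, 0.8]
grip_width: 0.0696
grasp_force: 0.0
```

```bash
python3 - <<'E'
from h import *
w=cam("wrist"); t=cam("top"); np.save("w5.npy",w,allow_pickle=True); np.save("t5.npy",t,allow_pickle=True)
print(tool()[0])
p=proj(w,[.62,-.209,.03]).round(); u0,v0=int(p[0]-37),int(p[1]-50); print("wrist crop origin",u0,v0)
c=np.zeros((600,800,3),np.uint8); c[:,:450]=cv2.resize(w["bgr"][v0:v0+100,u0:u0+75],(450,600),interpolation=2); c[:300,450:]=crop(t,355,187,50,43,7)[:300,:350]; c[300:,450:]=crop(t,201,175,50,43,7)[:300]
cv2.imwrite("pics/c5.png",c)
E
```

```text
[ 0.59983563 -0.26616291  0.22107029]
wrist crop origin 245 92
```

View pics/c5.png

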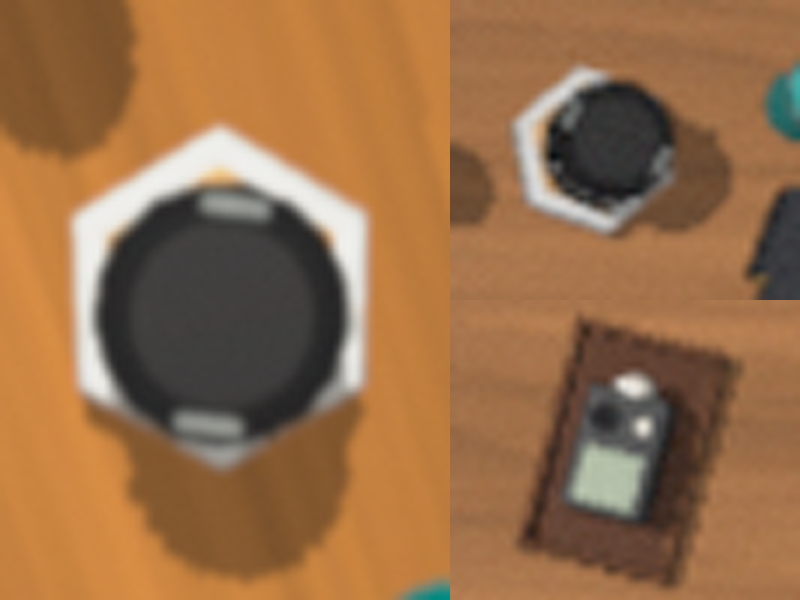

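The lens top is a circle centred at (222,310) with radius ~125 in the wrist crop. It stands on the hex plate, whose corners are near (222,125), (367,213), (362,390), (222,470), (80,388) and (72,215). The lower-right crop shows the meter flat and lengthwise in its tray.

```bash
cat > m5.py <<'E'
from h import *
w=np.load("w5.npy",allow_pickle=True).item(); t=np.load("t5.npy",allow_pickle=True).item()
f=lambda a,b:(245+(a+.5)/6-.5,92+(b+.5)/6-.5); g=lambda a,b:(330+(a-450+.5)/7-.5,165+(b+.5)/7-.5)
L=onz(w,*f(222,308),.05); print("lens",L, "diam",np.linalg.norm(onz(w,*f(97,308),.05)-onz(w,*f(347,308),.05)))
print("tri",tri((w,*f(222,308)),(t,*g(614,140))), onz(t,*g(614,140),.05))
c=np.array([onz(w,*f(*q),.014)[:2] for q in ((222,125),(367,213),(362,390),(222,470),(80,388),(72,215))])
print(c.round(4).tolist()); print("hex",c.mean(0)); d=c[:3]-c[3:]; print(np.degrees(np.arctan2(d[:,1],d[:,0])),np.linalg.norm(d,axis=1))
goal(*L[:2],.12,70.5)
E
python3 m5.py
```

```text
lens [ 0.61926704 -0.20994288  0.05      ] diam 0.04464983036656304
tri (array([ 0.61835776, -0.2106725 ,  0.05137344]), [np.float64(0.001189604883854481), np.float64(0.001189604883854508)]) [ 0.61761372 -0.21167802  0.05      ]
[[0.6306, -0.178], [0.6519, -0.203], [0.6402, -0.2352], [0.6083, -0.2409], [0.587, -0.2159], [0.5973, -0.184]]
hex [ 0.61921835 -0.20951608]
[ 70.45248787  11.19076325 -50.04278157] [0.06670875 0.06622451 0.06674803]
move x 59.5 y -0.4 z 101.1 rx 0.0000 ry -0.0001 rz 0.0002 | now [ 0.5998 -0.2662  0.2211] [ 1.800e+02 -1.000e-02  7.051e+01]
```

Call:
{"api": "drive_tool", "payload": {"moves": [{"x":30,"y":0,"z":20,"rx":0,"ry":0,"rz":0,"fingers":-0.6},{"x":59.5,"y":0,"z":60,"rx":0,"ry":0,"rz":0,"fingers":-0.6},{"x":59.5,"y":0,"z":110,"rx":0,"ry":0,"rz":0,"fingers":-0.6},{"x":59.5,"y":0,"z":150,"rx":0,"ry":0,"rz":0,"fingers":-0.6},{"x":59.5,"y":0,"z":175,"rx":0,"ry":0,"rz":0,"fingers":-0.6},{"x":59.5,"y":0,"z":188,"rx":0,"ry":0,"rz":0,"fingers":-0.6},{"x":59.5,"y":0,"z":192,"rx":0,"ry":0,"rz":0,"fingers":-0.5},{"x":59.5,"y":0,"z":193,"rx":0,"ry":0,"rz":0,"fingers":-0.3},{"x":59.5,"y":0,"z":193,"rx":0,"ry":0,"rz":0,"fingers":-0.2},{"x":59.5,"y":0,"z":193,"rx":0,"ry":0,"rz":0,"fingers":-0.1},{"x":59.5,"y":0,"z":193,"rx":0,"ry":0,"rz":0,"fingers":0},{"x":59.5,"y":0,"z":193,"rx":0,"ry":0,"rz":0,"fingers":1},{"x":59.5,"y":0,"z":193,"rx":0,"ry":0,"rz":0,"fingers":1},{"x":59.5,"y":0,"z":193,"rx":0,"ry":0,"rz":0,"fingers":1}], "force": 20}}

```text
time_s: 21.38
tool_pos: [0.62, -0.2102, 0.0287]
tool_rot: [180.0, -0.0, 70.5]
force: [-1.8, 0.7, 5.1]
grip_width: 0.0478
grasp_force: 20.0
```

Call:
{"api": "drive_tool", "payload": {"moves": [{"x":0,"y":0,"z":-5,"rx":0,"ry":0,"rz":0,"fingers":1},{"x":0,"y":0,"z":-20,"rx":0,"ry":0,"rz":0,"fingers":1},{"x":0,"y":0,"z":-60,"rx":0,"ry":0,"rz":0,"fingers":1},{"x":0,"y":0,"z":-110,"rx":0,"ry":0,"rz":0,"fingers":1},{"x":-20,"y":-15,"z":-150,"rx":0,"ry":0,"rz":0,"fingers":1},{"x":-55,"y":-35,"z":-170,"rx":0,"ry":0,"rz":0,"fingers":1},{"x":-95,"y":-60,"z":-170,"rx":0,"ry":0,"rz":0,"fingers":1},{"x":-135,"y":-86,"z":-170,"rx":0,"ry":0,"rz":0,"fingers":1},{"x":-175,"y":-112,"z":-170,"rx":0,"ry":0,"rz":0,"fingers":1},{"x":-210,"y":-134,"z":-170,"rx":0,"ry":0,"rz":0,"fingers":1},{"x":-230,"y":-147,"z":-170,"rx":0,"ry":0,"rz":0,"fingers":1},{"x":-239,"y":-152,"z":-170,"rx":0,"ry":0,"rz":0,"fingers":1},{"x":-239,"y":-152,"z":-170,"rx":0,"ry":0,"rz":0,"fingers":1},{"x":-239,"y":-152,"z":-170,"rx":0,"ry":0,"rz":0,"fingers":1}]}}

```text
time_s: 23.12
tool_pos: [0.3982, -0.3834, 0.1979]
tool_rot: [-180.0, -0.0, 70.6]
force: [-0.7, 0.1, -1.4]
grip_width: 0.0478
grasp_force: 20.0
```

```bash
python3 - <<'E'
from h import *
w=cam("wrist"); t=cam("top"); np.save("w6.npy",w,allow_pickle=True); np.save("t6.npy",t,allow_pickle=True)
p=proj(w,[.417,-.3277,.008]).round(); u0,v0=int(p[0]-66),int(p[1]-75); v0=max(v0,0); print("origin",u0,v0,p)
c=np.zeros((600,800,3),np.uint8); a=w["bgr"][v0:v0+150,u0:u0+132]; c[:,:528]=cv2.resize(a,(528,600),interpolation=2)
c[:300,528:]=crop(t,355,187,68,75,4); c[300:,528:]=crop(t,390,260,68,75,4)
cv2.imwrite("pics/c6.png",c)
# mask: dish by low value/hue
h=cv2.cvtColor(w["bgr"],cv2.COLOR_BGR2HSV); print(h[int(p[1]),int(p[0])],h[int(p[1]),int(p[0])-80])
E
```

```text
origin 215 68 [281. 143.]
[ 11 155 123] [ 15 172 212]
```

View pics/c6.png

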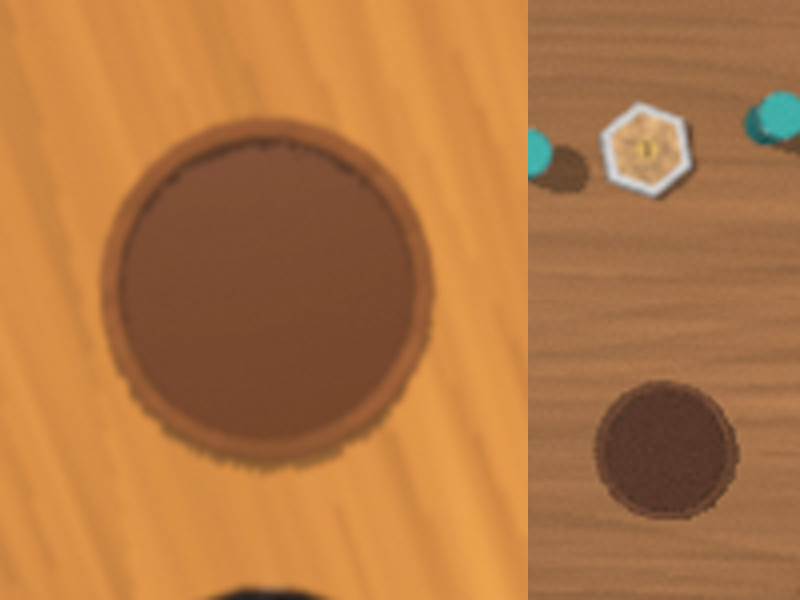

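In the wrist crop the dish spans columns 101–434 and rows 117–458, so its centre is (267,288). In the top view its centre is (667,450). The hex plate is left alone on the counter at (648,148), undisturbed.

```bash
python3 - <<'E'
from h import *
w=np.load("w6.npy",allow_pickle=True).item(); t=np.load("t6.npy",allow_pickle=True).item()
f=lambda a,b:(215+(a+.5)/4-.5,68+(b+.5)/4-.5); g=lambda a,b:(356+(a-528+.5)/4-.5,222+(b-300+.5)/4-.5)
D=onz(w,*f(267,288),.008); print(D,"diam",np.linalg.norm(onz(w,*f(101,288),.008)-onz(w,*f(434,288),.008)), onz(t,*g(667,450),.008)); print(tri((w,*f(267,288)),(t,*g(667,450))))
goal(*D[:2],.0195,70.5)
E
```

```text
[ 0.41839884 -0.32410864  0.008     ] diam 0.09418206892002202 [ 0.41776738 -0.32721335  0.008     ]
(array([ 0.41841075, -0.32398794,  0.01991287]), [np.float64(2.4646309650223866e-05), np.float64(2.4646309650292557e-05)])
move x 62.9 y -0.3 z 178.3 rx -0.0003 ry -0.0001 rz 0.0022 | now [ 0.3979 -0.3836  0.1978] [-1.7998e+02 -1.0000e-02  7.0630e+01]
```

Call:
{"api": "drive_tool", "payload": {"moves": [{"x":30,"y":0,"z":10,"rx":0,"ry":0,"rz":0,"fingers":1},{"x":61.5,"y":0,"z":45,"rx":0,"ry":0,"rz":0,"fingers":1},{"x":61.5,"y":0,"z":90,"rx":0,"ry":0,"rz":0,"fingers":1},{"x":61.5,"y":0,"z":130,"rx":0,"ry":0,"rz":0,"fingers":1},{"x":61.5,"y":0,"z":158,"rx":0,"ry":0,"rz":0,"fingers":1},{"x":61.5,"y":0,"z":172,"rx":0,"ry":0,"rz":0,"fingers":1},{"x":61.5,"y":0,"z":176,"rx":0,"ry":0,"rz":0,"fingers":1},{"x":61.5,"y":0,"z":177,"rx":0,"ry":0,"rz":0,"fingers":1},{"x":61.5,"y":0,"z":177,"rx":0,"ry":0,"rz":0,"fingers":1}]}}

```text
time_s: 24.35
tool_pos: [0.418, -0.3271, 0.022]
tool_rot: [179.9, -0.0, 70.5]
force: [0.4, 0.7, -1.9]
grip_width: 0.0478
grasp_force: 20.0
```

Call:
{"api": "drive_tool", "payload": {"moves": [{"x":0,"y":0,"z":1,"rx":0,"ry":0,"rz":0,"fingers":1},{"x":0,"y":0,"z":2.5,"rx":0,"ry":0,"rz":0,"fingers":1},{"x":0,"y":0,"z":2.8,"rx":0,"ry":0,"rz":0,"fingers":1},{"x":0,"y":0,"z":2.8,"rx":0,"ry":0,"rz":0,"fingers":1}]}}

```text
time_s: 24.85
tool_pos: [0.4174, -0.3268, 0.0187]
tool_rot: [180.0, -0.0, 70.5]
force: [-0.3, 1.6, 3.5]
grip_width: 0.0474
grasp_force: 20.0
```

Call:
{"api": "drive_tool", "payload": {"moves": [{"x":0,"y":0,"z":0,"rx":0,"ry":0,"rz":0,"fingers":-0.15},{"x":0,"y":0,"z":0,"rx":0,"ry":0,"rz":0,"fingers":-0.2},{"x":0,"y":0,"z":0,"rx":0,"ry":0,"rz":0,"fingers":-0.25},{"x":0,"y":0,"z":0,"rx":0,"ry":0,"rz":0,"fingers":-0.28},{"x":0,"y":0,"z":-8,"rx":0,"ry":0,"rz":0,"fingers":-0.28},{"x":0,"y":0,"z":-30,"rx":0,"ry":0,"rz":0,"fingers":-0.28},{"x":0,"y":0,"z":-75,"rx":0,"ry":0,"rz":0,"fingers":-0.4},{"x":0,"y":0,"z":-130,"rx":0,"ry":0,"rz":0,"fingers":-0.6},{"x":30,"y":40,"z":-180,"rx":0,"ry":0,"rz":0,"fingers":-0.75},{"x":65,"y":85,"z":-202,"rx":0,"ry":0,"rz":0,"fingers":-0.75},{"x":95,"y":125,"z":-202,"rx":0,"ry":0,"rz":0,"fingers":-0.75},{"x":118,"y":152,"z":-202,"rx":0,"ry":0,"rz":0,"fingers":-0.75},{"x":118,"y":152,"z":-202,"rx":0,"ry":0,"rz":0,"fingers":-0.75},{"x":118,"y":152,"z":-202,"rx":0,"ry":0,"rz":0,"fingers":-0.75}]}}

```text
time_s: 26.6
tool_pos: [0.5988, -0.2673, 0.2205]
tool_rot: [-180.0, 0.1, 70.4]
force: [0.6, -0.5, 0.4]
grip_width: 0.076
grasp_force: 0.0
```

```bash
python3 - <<'E'
from h import *
w=cam("wrist"); t=cam("top"); np.save("w7.npy",w,allow_pickle=True)
p=proj(w,[.6192,-.2095,.014]); print(p)
m=((w["bgr"].min(2)>150)&(w["bgr"].max(2).astype(int)-w["bgr"].min(2)<45)).astype(np.uint8); q=m*0; x,y=p.astype(int); q[y-45:y+45,x-45:x+45]=m[y-45:y+45,x-45:x+45]
cn=cv2.convexHull(np.vstack([c for c in cv2.findContours(q,0,1)[0] if cv2.contourArea(c)>40])); a=cv2.approxPolyDP(cn,4,True)[:,0]; print(a.tolist())
c=np.array([onz(w,*k,.014)[:2] for k in a]); print(c.round(4).tolist(),c.mean(0))
d=c[:3]-c[3:]; print(np.degrees(np.arctan2(d[:,1],d[:,0])),np.linalg.norm(d,axis=1))
b=np.hstack([cv2.resize(w["bgr"][y-50:y+50,x-50:x+50],(400,400)),crop(t,390,260,50,50,8)]); cv2.imwrite("pics/c7.png",b)
goal(.6192,-.2095,.0115,70.5)
E
```

```text
[281.85688326 140.41444919]
[[281, 112], [305, 126], [305, 154], [284, 167], [258, 151], [258, 126]]
[[0.6291, -0.1789], [0.6503, -0.2031], [0.64, -0.2338], [0.6111, -0.2399], [0.5882, -0.2115], [0.5984, -0.1846]] [ 0.61950716 -0.20863148]
[ 73.58522376   7.693858   -49.79054031] [0.06361297 0.06269276 0.06445082]
move x 61.8 y -0.1 z 209.3 rx 0.0002 ry 0.0001 rz -0.0027 | now [ 0.5984 -0.2677  0.2208] [1.7999e+02 1.0000e-02 7.0340e+01]
```

View pics/c7.png

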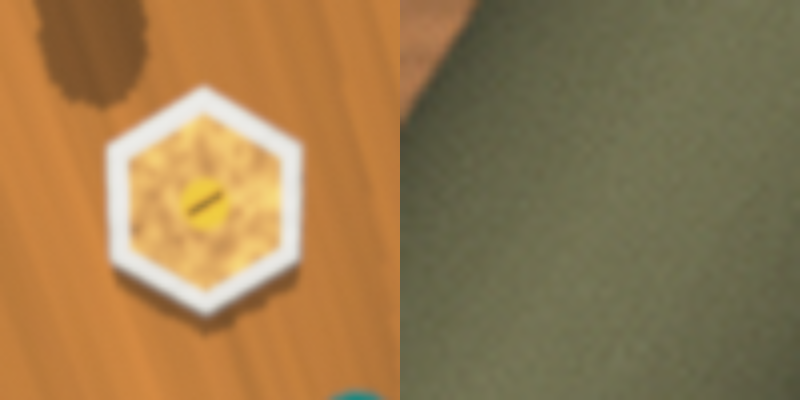

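The hex plate lies alone with its two flats parallel to the finger pads. Its centre is (0.619,-0.209) and it hasn't moved. I'll grasp it.

Call:
{"api": "drive_tool", "payload": {"moves": [{"x":30,"y":0,"z":20,"rx":0,"ry":0,"rz":0,"fingers":-0.75},{"x":62,"y":0,"z":60,"rx":0,"ry":0,"rz":0,"fingers":-0.75},{"x":62,"y":0,"z":110,"rx":0,"ry":0,"rz":0,"fingers":-0.75},{"x":62,"y":0,"z":155,"rx":0,"ry":0,"rz":0,"fingers":-0.75},{"x":62,"y":0,"z":185,"rx":0,"ry":0,"rz":0,"fingers":-0.75},{"x":62,"y":0,"z":202,"rx":0,"ry":0,"rz":0,"fingers":-0.75},{"x":62,"y":0,"z":208,"rx":0,"ry":0,"rz":0,"fingers":-0.75},{"x":62,"y":0,"z":209,"rx":0,"ry":0,"rz":0,"fingers":-0.6},{"x":62,"y":0,"z":209,"rx":0,"ry":0,"rz":0,"fingers":-0.5},{"x":62,"y":0,"z":209,"rx":0,"ry":0,"rz":0,"fingers":-0.4},{"x":62,"y":0,"z":209,"rx":0,"ry":0,"rz":0,"fingers":-0.2},{"x":62,"y":0,"z":209,"rx":0,"ry":0,"rz":0,"fingers":1},{"x":62,"y":0,"z":209,"rx":0,"ry":0,"rz":0,"fingers":1},{"x":62,"y":0,"z":209,"rx":0,"ry":0,"rz":0,"fingers":1}], "force": 25}}

```text
time_s: 28.45
tool_pos: [0.6209, -0.2078, 0.0118]
tool_rot: [180.0, -0.0, 70.5]
force: [-1.1, 0.7, 5.6]
grip_width: 0.0575
grasp_force: 25.0
```

Call:
{"api": "drive_tool", "payload": {"moves": [{"x":0,"y":0,"z":-5,"rx":0,"ry":0,"rz":0,"fingers":1},{"x":0,"y":0,"z":-20,"rx":0,"ry":0,"rz":0,"fingers":1},{"x":0,"y":0,"z":-60,"rx":0,"ry":0,"rz":0,"fingers":1},{"x":0,"y":0,"z":-110,"rx":0,"ry":0,"rz":0,"fingers":1},{"x":10,"y":-15,"z":-150,"rx":0,"ry":0,"rz":0.1,"fingers":1},{"x":25,"y":-40,"z":-170,"rx":0,"ry":0,"rz":0.27,"fingers":1},{"x":45,"y":-70,"z":-170,"rx":0,"ry":0,"rz":0.44,"fingers":1},{"x":65,"y":-100,"z":-170,"rx":0,"ry":0,"rz":0.61,"fingers":1},{"x":85,"y":-135,"z":-170,"rx":0,"ry":0,"rz":0.78,"fingers":1},{"x":105,"y":-170,"z":-170,"rx":0,"ry":0,"rz":0.95,"fingers":1},{"x":125,"y":-205,"z":-170,"rx":0,"ry":0,"rz":1.12,"fingers":1},{"x":147,"y":-239,"z":-170,"rx":0,"ry":0,"rz":1.29,"fingers":1},{"x":147,"y":-239,"z":-170,"rx":0,"ry":0,"rz":1.457,"fingers":1},{"x":147,"y":-239,"z":-170,"rx":0,"ry":0,"rz":1.457,"fingers":1},{"x":147,"y":-239,"z":-170,"rx":0,"ry":0,"rz":1.457,"fingers":1}]}}

```text
time_s: 30.32
tool_pos: [0.4448, 0.0097, 0.1816]
tool_rot: [-180.0, -0.0, -12.9]
force: [0.4, -0.9, -1.2]
grip_width: 0.058
grasp_force: 25.0
```

```bash
python3 - <<'E'
from h import *
w=cam("wrist"); t=cam("top"); s=cam("side"); np.save("w8.npy",w,allow_pickle=True)
p=proj(w,[.4866,0,.005]).round(); u0,v0=int(p[0]-100),max(int(p[1]-100),0); print("origin",u0,v0,p)
c=np.zeros((600,800,3),np.uint8); a=cv2.resize(w["bgr"][v0:v0+200,u0:u0+200],None,fx=3,fy=3,interpolation=2); c[:a.shape[0],:600]=a
c[:300,600:]=crop(s,250,355,50,75,4); c[300:,600:]=crop(t,390,250,50,75,4)
cv2.imwrite("pics/c8.png",c)
E
```

```text
origin 181 58 [281. 158.]
```

View pics/c8.png

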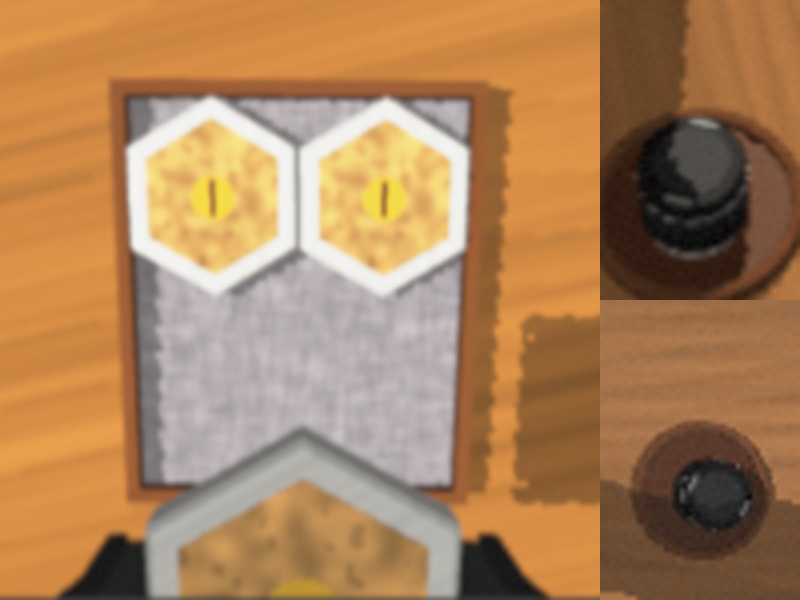

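The wrist crop shows the held plate at the bottom with its corner pointing ahead (303,430). Plates a and b are centred at (212,197) and (385,198) with a ~1 mm gap between them. The right-hand crops show the lens standing in its dish.

```bash
python3 - <<'E'
from h import *
w=np.load("w8.npy",allow_pickle=True).item()
f=lambda a,b:(181+(a+.5)/3-.5,58+(b+.5)/3-.5); P=lambda q,z:onz(w,*f(*q),z)[:2]
A=P((212,196.5),.019);B=P((385,197),.019); d=A-B; print("A",A,"B",B,"dist",np.linalg.norm(d)); a=np.degrees(np.arctan2(d[1],d[0])); print("tray x ang",a-90)
cA=P((215,295),.019);cA2=P((212,96),.019);cB=P((386,297),.019);cB2=P((385,96),.019); print("across corners",np.linalg.norm(cA-cA2),np.linalg.norm(cB-cB2), (cA+cA2)/2,(cB+cB2)/2)
R=[P(q,.016) for q in ((108,80),(487,83),(466,498),(128,500))]; print("rim",np.round(R,4).tolist(),np.mean(R,0), [np.linalg.norm(R[i]-R[i-1]).round(4) for i in range(4)])
r=R[1]+R[0]-R[2]-R[3]; ra=np.degrees(np.arctan2(r[1],r[0])); print("rim ang",ra)
u=np.array([np.cos(np.radians(a-90)),np.sin(np.radians(a-90))]); N=(A+B)/2-50.2e-3*u; print("nest",N,"pre",N-.012*u); print("nest from tray c",np.mean(R,0)-.014*u)
goal(*(N-.012*u),.08,a-90)
E
```

```text
A [0.52930021 0.0214089 ] B [ 0.51579278 -0.03629946] dist 0.05926807263803459
tray x ang -13.17369509764363
across corners 0.0655900980221706 0.06630728903998333 [0.52871125 0.02102249] [ 0.51509725 -0.03634051]
rim [[0.5739, 0.0464], [0.5443, -0.0776], [0.4027, -0.0442], [0.4305, 0.0797]] [0.48787664 0.00108294] [np.float64(0.1472), np.float64(0.1274), np.float64(0.1455), np.float64(0.127)]
rim ang -13.18208824973376
nest [0.47366758 0.00399549] pre [0.46198337 0.00673034]
nest from tray c [0.47424507 0.00427359]
move x 17.6 y -0.9 z 101.3 rx 0.0003 ry -0.0001 rz 0.0031 | now [0.4447 0.0098 0.1813] [ 1.7998e+02 -1.0000e-02 -1.3000e+01]
```

Call:
{"api": "drive_tool", "payload": {"moves": [{"x":10,"y":-0.5,"z":10,"rx":0,"ry":0,"rz":0.003,"fingers":1},{"x":18.5,"y":-0.9,"z":40,"rx":0,"ry":0,"rz":0.003,"fingers":1},{"x":18.5,"y":-0.9,"z":80,"rx":0,"ry":0,"rz":0.003,"fingers":1},{"x":18.5,"y":-0.9,"z":115,"rx":0,"ry":0,"rz":0.003,"fingers":1},{"x":18.5,"y":-0.9,"z":140,"rx":0,"ry":0,"rz":0.003,"fingers":1},{"x":18.5,"y":-0.9,"z":154,"rx":0,"ry":0,"rz":0.003,"fingers":1},{"x":18.5,"y":-0.9,"z":160,"rx":0,"ry":0,"rz":0.003,"fingers":1},{"x":18.5,"y":-0.9,"z":162,"rx":0,"ry":0,"rz":0.003,"fingers":1},{"x":18.5,"y":-0.9,"z":162,"rx":0,"ry":0,"rz":0.003,"fingers":1}]}}

```text
time_s: 31.6
tool_pos: [0.4633, 0.0074, 0.0199]
tool_rot: [-180.0, -0.1, -13.2]
force: [-0.4, 0.2, -1.7]
grip_width: 0.0575
grasp_force: 25.0
```

Call:
{"api": "drive_tool", "payload": {"moves": [{"x":0,"y":0,"z":1,"rx":0,"ry":0,"rz":0,"fingers":1},{"x":0,"y":0,"z":1.5,"rx":0,"ry":0,"rz":0,"fingers":1},{"x":0,"y":0,"z":1.5,"rx":0,"ry":0,"rz":0,"fingers":1}]}}

```text
time_s: 31.98
tool_pos: [0.4627, 0.0074, 0.0179]
tool_rot: [-180.0, -0.0, -13.2]
force: [-0.3, -0.2, -1.4]
grip_width: 0.0579
grasp_force: 25.0
```

Call:
{"api": "drive_tool", "payload": {"moves": [{"x":0,"y":0.3,"z":0.8,"rx":0,"ry":0,"rz":0,"fingers":1},{"x":0,"y":0.5,"z":1.2,"rx":0,"ry":0,"rz":0,"fingers":1},{"x":2,"y":0.5,"z":1.2,"rx":0,"ry":0,"rz":0,"fingers":1},{"x":4,"y":0.5,"z":1.2,"rx":0,"ry":0,"rz":0,"fingers":1},{"x":6,"y":0.5,"z":1.2,"rx":0,"ry":0,"rz":0,"fingers":1},{"x":8,"y":0.5,"z":1.2,"rx":0,"ry":0,"rz":0,"fingers":1},{"x":8,"y":0.5,"z":1.2,"rx":0,"ry":0,"rz":0,"fingers":1}]}}

```text
time_s: 32.85
tool_pos: [0.4706, 0.005, 0.0167]
tool_rot: [-180.0, -0.0, -13.2]
force: [-1.4, 0.8, 4.5]
grip_width: 0.0578
grasp_force: 25.0
```

Call:
{"api": "drive_tool", "payload": {"moves": [{"x":1,"y":0,"z":0,"rx":0,"ry":0,"rz":0,"fingers":1},{"x":2,"y":0,"z":0,"rx":0,"ry":0,"rz":0,"fingers":1},{"x":3,"y":0,"z":0,"rx":0,"ry":0,"rz":0,"fingers":1},{"x":3,"y":0,"z":0,"rx":0,"ry":0,"rz":0,"fingers":1}]}}

```text
time_s: 33.35
tool_pos: [0.4731, 0.0045, 0.0167]
tool_rot: [-180.0, 0.0, -13.2]
force: [-3.9, 1.7, 7.2]
grip_width: 0.0578
grasp_force: 25.0
```

Call:
{"api": "drive_tool", "payload": {"moves": [{"x":1,"y":0,"z":0,"rx":0,"ry":0,"rz":0,"fingers":1},{"x":2,"y":0,"z":0,"rx":0,"ry":0,"rz":0,"fingers":1},{"x":2,"y":0,"z":0,"rx":0,"ry":0,"rz":0,"fingers":1}]}}

```text
time_s: 33.72
tool_pos: [0.475, 0.004, 0.0167]
tool_rot: [-180.0, 0.0, -13.2]
force: [-2.9, 1.3, 6.1]
grip_width: 0.0575
grasp_force: 25.0
```

Call:
{"api": "drive_tool", "payload": {"moves": [{"x":1,"y":0,"z":0,"rx":0,"ry":0,"rz":0,"fingers":1},{"x":2,"y":0,"z":0,"rx":0,"ry":0,"rz":0,"fingers":1},{"x":2,"y":0,"z":0,"rx":0,"ry":0,"rz":0,"fingers":1}]}}

```text
time_s: 34.1
tool_pos: [0.476, 0.0038, 0.0167]
tool_rot: [-180.0, 0.2, -13.2]
force: [-6.0, 1.8, 9.8]
grip_width: 0.058
grasp_force: 25.0
```

```bash
python3 - <<'E'
from h import *
w=cam("wrist"); s=cam("side"); t=cam("top")
p=proj(w,[.49,0,.019]); print(p)
c=np.hstack([cv2.resize(w["bgr"][80:260,191:371],(540,540)),crop(s,258,235,65,135,4)[:540]]); cv2.imwrite("pics/c9.png",c)
E
```

```text
[281.42061793 235.88939642]
```

View pics/c9.png

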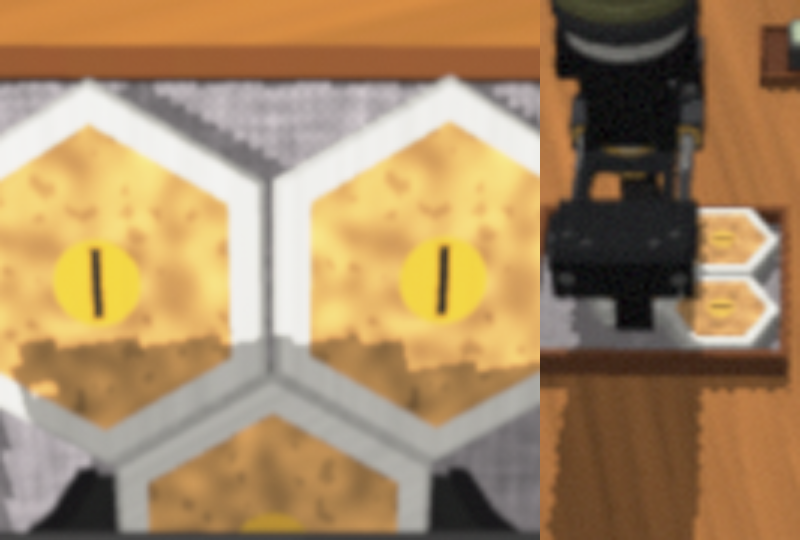

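The held plate is nested: its apex is at (270,380), against both plates, with only dark hairlines between the faces. The force has risen to 6 N, which agrees. I'll release and lift.

Call:
{"api": "drive_tool", "payload": {"moves": [{"x":0,"y":0,"z":0,"rx":0,"ry":0,"rz":0,"fingers":-0.36},{"x":0,"y":0,"z":0,"rx":0,"ry":0,"rz":0,"fingers":-0.4},{"x":0,"y":0,"z":0,"rx":0,"ry":0,"rz":0,"fingers":-0.45},{"x":0,"y":0,"z":0,"rx":0,"ry":0,"rz":0,"fingers":-0.5},{"x":0,"y":0,"z":0,"rx":0,"ry":0,"rz":0,"fingers":-0.5},{"x":0,"y":0,"z":-8,"rx":0,"ry":0,"rz":0,"fingers":-0.5},{"x":0,"y":0,"z":-30,"rx":0,"ry":0,"rz":0,"fingers":-0.5},{"x":0,"y":0,"z":-75,"rx":0,"ry":0,"rz":0,"fingers":-0.5},{"x":0,"y":0,"z":-130,"rx":0,"ry":0,"rz":0,"fingers":-0.5},{"x":0,"y":0,"z":-180,"rx":0,"ry":0,"rz":0,"fingers":-0.5},{"x":20,"y":-60,"z":-190,"rx":0,"ry":0,"rz":0,"fingers":-0.5},{"x":20,"y":-110,"z":-190,"rx":0,"ry":0,"rz":0,"fingers":-0.5},{"x":20,"y":-160,"z":-190,"rx":0,"ry":0,"rz":0,"fingers":-0.5},{"x":20,"y":-210,"z":-190,"rx":0,"ry":0,"rz":0,"fingers":-0.5},{"x":20,"y":-260,"z":-190,"rx":0,"ry":0,"rz":0,"fingers":-0.5},{"x":20,"y":-300,"z":-190,"rx":0,"ry":0,"rz":0,"fingers":-0.5},{"x":20,"y":-300,"z":-190,"rx":0,"ry":0,"rz":0,"fingers":-0.5}]}}

```text
time_s: 36.38
tool_pos: [0.564, 0.2955, 0.2061]
tool_rot: [-180.0, 0.0, -12.8]
force: [0.6, -0.7, -0.0]
grip_width: 0.0656
grasp_force: 0.0
```

```bash
python3 - <<'E'
from h import *
s=cam("side"); t=cam("top"); np.save("t10.npy",t,allow_pickle=True)
c=np.zeros((600,800,3),np.uint8)
c[:400,:400]=crop(t,274,232,66,66,6)[:400,:396].copy() if False else cv2.resize(t["bgr"][199:265,241:307],(400,400),interpolation=2)
c[:400,400:]=cv2.resize(s["bgr"][200:280,215:295],(400,400),interpolation=2)
for i,(q,u,v) in enumerate(((t,145,259),(t,201,175),(t,390,260),(s,250,360))): c[400:,200*i:200*i+200]=crop(q,u,v,50,50,4)
cv2.imwrite("pics/c10.png",c)
E
```

View pics/c10.png

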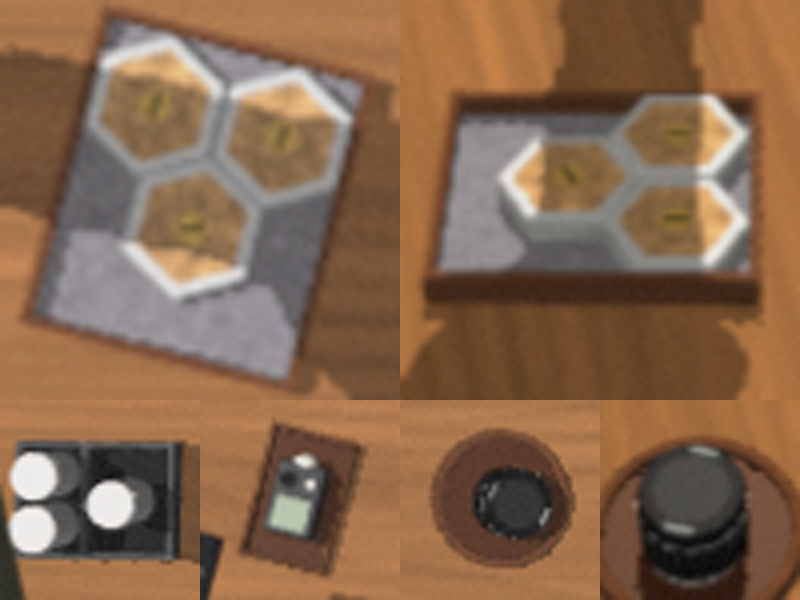

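All three plates are nested, with screws at (157,106), (285,137) and (191,226). The can, meter and lens each stand in place. I'll check the distances numerically before handing in.

```bash
python3 - <<'E'
from h import *
t=np.load("t10.npy",allow_pickle=True).item(); k=66/400
P=[onz(t,241+(a+.5)*k-.5,199+(b+.5)*k-.5,.019) for a,b in ((157,106),(285,137),(191,226))]
print([np.linalg.norm(P[i]-P[i-1]).round(4) for i in range(3)],np.round(P,4).tolist())
g=lambda a,b:(365+(a-400+.5)/4-.5,235+(b-400+.5)/4-.5)
L=onz(t,*g(521,503),.04); D=onz(t,*g(502,498),.008); print("lens-dish",np.linalg.norm((L-D)[:2]),L,D)
E
```

```text
[np.float64(0.0565), np.float64(0.0597), np.float64(0.0586)] [[0.5279, 0.0196, 0.019], [0.5154, -0.0388, 0.019], [0.474, 0.0028, 0.019]]
lens-dish 0.004566074001241346 [ 0.41634329 -0.33085649  0.04      ] [ 0.41775132 -0.32651293  0.008     ]
```

```bash
python3 -c "
from cell import workorder; print(workorder.sign_off())"
```

```text
the job is handed in; nothing more can be done
None
```

The job is handed in at about 36 s of the 118 s allowed, with no verdict returned: the can, meter and lens are each in their place, and the hex plate is nested against the other two (measured centre distances 56.5, 58.6 and 59.7 mm, limit 62).

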